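# Clamp the coat rail and press in its pegs

## Task

Lay the coat rail, sockets up, in the clamping jig with its black neck in the open coupler, swing the blue half over the neck until it is shut, and then swing the bolt upright into the slot of its ear. Only once the rail is bolted, press every coat peg on the bench straight down into a socket of its own, fully home so that the brass flange meets the wood and friction holds it. Leave the glue, the varnish, the screwdriver and the offcut where they are.

Things in the scene. Friction and masses are not known exactly. Their poses are not given: they have to be found in the camera images.
- rail_mid (a point): The coat rail: pale wooden block 36 x 36 x 200 mm with a black round neck on its +y end; 295 mm long in all, 0.3 to 0.65 kg. Point: centre of the 200 mm block, 18 mm above its underside; y runs along the rail to the neck, z out of the face with the five sockets. It starts lying on the bench, sockets up. Its balance point is about 38 mm from here towards the neck.
- rail_neck (a point): Centre of the rail's round black neck (30 mm diameter, 80 mm long, with two brass bands), on the rail's axis, 140 mm from rail_mid along the rail's +y. Beyond the neck is a 36 mm square wooden collar, 15 mm long.
- socket0 (a point): Centre of the mouth of a tapered socket in the rail's upper face, 76 mm from rail_mid away from the neck, 18 mm above the rail's axis. About 23 mm across, narrowing downwards to match the shanks; any peg fits any socket. z points out of it. A peg let go in it stands with its flange 3 to 5 mm clear of the wood.
- socket1 (a point): Centre of the mouth of a tapered socket in the rail's upper face, 38 mm from rail_mid away from the neck, 18 mm above the rail's axis. About 23 mm across, narrowing downwards to match the shanks; any peg fits any socket. z points out of it. A peg let go in it stands with its flange 3 to 5 mm clear of the wood.
- socket2 (a point): Centre of the mouth of a tapered socket in the rail's upper face, right above rail_mid, 18 mm above the rail's axis. About 23 mm across, narrowing downwards to match the shanks; any peg fits any socket. z points out of it. A peg let go in it stands with its flange 3 to 5 mm clear of the wood.
- socket3 (a point): Centre of the mouth of a tapered socket in the rail's upper face, 38 mm from rail_mid towards the neck, 18 mm above the rail's axis. About 23 mm across, narrowing downwards to match the shanks; any peg fits any socket. z points out of it. A peg let go in it stands with its flange 3 to 5 mm clear of the wood.
- socket4 (a point): Centre of the mouth of a tapered socket in the rail's upper face, 76 mm from rail_mid towards the neck, 18 mm above the rail's axis. About 23 mm across, narrowing downwards to match the shanks; any peg fits any socket. z points out of it. A peg let go in it stands with its flange 3 to 5 mm clear of the wood.
- peg0_mid (a point): Coat peg, 60 mm tall, 80 g, standing on the bench (may be absent). From below: tapered steel shank 24 mm long (24 mm diameter, slightly tapered, with a bevelled foot), brass flange (31 mm, 4 thick), thin stem, black knob 28 mm in diameter taking the top 22 mm: grip there. Point: on the axis, 30 mm above the foot, 6 mm above the flange's underside; z to the knob. A push of 13 to 20 N drives it home in a socket.
- peg1_mid (a point): Coat peg, 60 mm tall, 80 g, standing on the bench (may be absent). From below: tapered steel shank 24 mm long (24 mm diameter, slightly tapered, with a bevelled foot), brass flange (31 mm, 4 thick), thin stem, black knob 28 mm in diameter taking the top 22 mm: grip there. Point: on the axis, 30 mm above the foot, 6 mm above the flange's underside; z to the knob. A push of 13 to 20 N drives it home in a socket.
- peg2_mid (a point): Coat peg, 60 mm tall, 80 g, standing on the bench (may be absent). From below: tapered steel shank 24 mm long (24 mm diameter, slightly tapered, with a bevelled foot), brass flange (31 mm, 4 thick), thin stem, black knob 28 mm in diameter taking the top 22 mm: grip there. Point: on the axis, 30 mm above the foot, 6 mm above the flange's underside; z to the knob. A push of 13 to 20 N drives it home in a socket.
- peg3_mid (a point): Coat peg, 60 mm tall, 80 g, standing on the bench (may be absent). From below: tapered steel shank 24 mm long (24 mm diameter, slightly tapered, with a bevelled foot), brass flange (31 mm, 4 thick), thin stem, black knob 28 mm in diameter taking the top 22 mm: grip there. Point: on the axis, 30 mm above the foot, 6 mm above the flange's underside; z to the knob. A push of 13 to 20 N drives it home in a socket.
- peg4_mid (a point): Coat peg, 60 mm tall, 80 g, standing on the bench (may be absent). From below: tapered steel shank 24 mm long (24 mm diameter, slightly tapered, with a bevelled foot), brass flange (31 mm, 4 thick), thin stem, black knob 28 mm in diameter taking the top 22 mm: grip there. Point: on the axis, 30 mm above the foot, 6 mm above the flange's underside; z to the knob. A push of 13 to 20 N drives it home in a socket.
- jig_bed (a point): Jig fixed to the bench (place, heading vary): base 130 x 320 x 18 mm, two wooden bearers 22 mm wide at y = -75 and +75 mm, steel coupler at y = +140 mm. Point: where rail_mid lies with the rail in place, 81 mm above the bench; the rail then rests on the bearers at 63 mm, between flared cheeks up to 81 mm high, 2.5 mm play each side. y along the rail to the coupler, x to the cap's hinge, z up.
- jig_saddle (a point): Where rail_neck lies when the rail is in place: the axis of the coupler's fixed lower half, 140 mm from jig_bed along the jig's +y, 81 mm above the bench. The coupler is 40 mm wide along y.
- cap (a joint): Angle of the coupler's blue hinged half (cap): 0 is shut over the neck; it grows as the cap swings up and back (to 2.1 rad); it starts standing open. The hinge is stiff: the cap stays where it is left, and takes about 2 to 4 N at the ear to move.
- cap_ear (a point): Middle of the blue cap's forked ear, its free end: two prongs, 40 mm wide over both along the jig's y (as wide as the cap), 9 mm thick, with a 14 mm slot between them for the bolt. With the cap shut it lies 42 mm from the neck's axis on the jig's -x side, 87 mm above the bench, prongs pointing to the jig's -x.
- cap_hinge (a point): The cap's hinge axis (along the jig's y), 34 mm from jig_saddle towards the jig's +x and 3 mm higher. The shut ear lies 76 mm from it towards -x and 3 mm up; a growing angle turns the ear up and over towards +x.
- bolt (a joint): Angle of the swing bolt: 0 is upright, in the slot of the shut cap's ear, its nut above the prongs, locking the cap; it grows as the bolt swings down and out towards the jig's -x (to 1.65 rad), where it starts. Stiff hinge: it stays where it is left, and takes about 1 to 2 N at the nut to move. Raised while the cap is open, it is in the cap's way.
- bolt_nut (a point): Centre of the bolt's long brass nut, 18 mm in diameter and 32 mm long along the bolt, 60 mm from the bolt's hinge. With the bolt upright the nut's lower end is about 3 mm above the ear's prongs.
- bolt_hinge (a point): The bolt's hinge axis (along the jig's y), 42 mm from jig_saddle towards the jig's -x and 30 mm lower.
- glue: A bystander: the yellow glue bottle with a red cap, 52 mm across and 130 mm tall; origin at the centre of its underside.
- varnish: A bystander: the amber varnish jar with a black cap, 60 mm across and 90 mm tall; origin at the centre of its underside.
- offcut: A bystander: a dark wooden offcut, 70 x 50 x 30 mm, in front of the jig; origin at the centre of its underside.
- driver: A bystander: a red-handled screwdriver; origin at the centre of its underside.
Things that resemble listed ones, but are neither listed nor needed, are in the scene too. Leave any red or turquoise look-alike of the part that bears peg2_mid alone.

How it is judged (in metres and radians):
On the way, in this order (a step that is already met when the one before it is completed fails the run):
1. the rail lies down in the jig, its neck in the coupler's lower half (distance between rail_mid and jig_bed below 0.024 m and distance between rail_neck and jig_saddle below 0.024 m and z of rail_mid in the frame of jig_bed below 0.004 m and z of rail_neck in the frame of jig_saddle below 0.004 m and angle between rail_mid's own z axis and vertical below 0.06 rad), for 0.2 s.
2. the hinged half is shut over the neck (all of step 1 and value of joint cap below 0.09 rad), for 0.2 s.
3. the swing bolt stands in the slot of the shut half (all of step 2 and value of joint bolt below 0.1 rad), for 0.2 s.
At the end, for the whole second after the job is handed in: Rail down in the jig (rail_mid and neck within 24 mm of place, at most 4 mm high), cap shut (under 0.09 rad), bolt upright in its slot (under 0.10 rad); every peg present stands in a socket, tilted under 0.09 rad, centred within 4 mm, flange at most 2 mm above the wood; all at rest (all of step 3 and linear speed of each of rail, peg0, peg1, peg2, peg3, peg4 below 0.02 m/s and ((horizontal distance between peg0_mid and socket0 below 0.004 m and z of peg0_mid in the frame of socket0 between 0.003 and 0.008 m) or (horizontal distance between peg0_mid and socket1 below 0.004 m and z of peg0_mid in the frame of socket1 between 0.003 and 0.008 m) or (horizontal distance between peg0_mid and socket2 below 0.004 m and z of peg0_mid in the frame of socket2 between 0.003 and 0.008 m) or (horizontal distance between peg0_mid and socket3 below 0.004 m and z of peg0_mid in the frame of socket3 between 0.003 and 0.008 m) or (horizontal distance between peg0_mid and socket4 below 0.004 m and z of peg0_mid in the frame of socket4 between 0.003 and 0.008 m)) and angle between each of peg0_mid, peg1_mid, peg2_mid, peg3_mid, peg4_mid's own z axis and vertical below 0.09 rad and ((horizontal distance between peg1_mid and socket0 below 0.004 m and z of peg1_mid in the frame of socket0 between 0.003 and 0.008 m) or (horizontal distance between peg1_mid and socket1 below 0.004 m and z of peg1_mid in the frame of socket1 between 0.003 and 0.008 m) or (horizontal distance between peg1_mid and socket2 below 0.004 m and z of peg1_mid in the frame of socket2 between 0.003 and 0.008 m) or (horizontal distance between peg1_mid and socket3 below 0.004 m and z of peg1_mid in the frame of socket3 between 0.003 and 0.008 m) or (horizontal distance between peg1_mid and socket4 below 0.004 m and z of peg1_mid in the frame of socket4 between 0.003 and 0.008 m)) and ((horizontal distance between peg2_mid and socket0 below 0.004 m and z of peg2_mid in the frame of socket0 between 0.003 and 0.008 m) or (horizontal distance between peg2_mid and socket1 below 0.004 m and z of peg2_mid in the frame of socket1 between 0.003 and 0.008 m) or (horizontal distance between peg2_mid and socket2 below 0.004 m and z of peg2_mid in the frame of socket2 between 0.003 and 0.008 m) or (horizontal distance between peg2_mid and socket3 below 0.004 m and z of peg2_mid in the frame of socket3 between 0.003 and 0.008 m) or (horizontal distance between peg2_mid and socket4 below 0.004 m and z of peg2_mid in the frame of socket4 between 0.003 and 0.008 m)) and ((horizontal distance between peg3_mid and socket0 below 0.004 m and z of peg3_mid in the frame of socket0 between 0.003 and 0.008 m) or (horizontal distance between peg3_mid and socket1 below 0.004 m and z of peg3_mid in the frame of socket1 between 0.003 and 0.008 m) or (horizontal distance between peg3_mid and socket2 below 0.004 m and z of peg3_mid in the frame of socket2 between 0.003 and 0.008 m) or (horizontal distance between peg3_mid and socket3 below 0.004 m and z of peg3_mid in the frame of socket3 between 0.003 and 0.008 m) or (horizontal distance between peg3_mid and socket4 below 0.004 m and z of peg3_mid in the frame of socket4 between 0.003 and 0.008 m)) and ((horizontal distance between peg4_mid and socket0 below 0.004 m and z of peg4_mid in the frame of socket0 between 0.003 and 0.008 m) or (horizontal distance between peg4_mid and socket1 below 0.004 m and z of peg4_mid in the frame of socket1 between 0.003 and 0.008 m) or (horizontal distance between peg4_mid and socket2 below 0.004 m and z of peg4_mid in the frame of socket2 between 0.003 and 0.008 m) or (horizontal distance between peg4_mid and socket3 below 0.004 m and z of peg4_mid in the frame of socket3 between 0.003 and 0.008 m) or (horizontal distance between peg4_mid and socket4 below 0.004 m and z of peg4_mid in the frame of socket4 between 0.003 and 0.008 m))); the robot touches nothing.
It fails at once if a peg is put in a socket before the bolt is swung in (value of joint bolt above 0.4 rad and (((horizontal distance between peg0_mid and socket0 below 0.006 m and z of peg0_mid in the frame of socket0 below 0.014 m) or (horizontal distance between peg0_mid and socket1 below 0.006 m and z of peg0_mid in the frame of socket1 below 0.014 m) or (horizontal distance between peg0_mid and socket2 below 0.006 m and z of peg0_mid in the frame of socket2 below 0.014 m) or (horizontal distance between peg0_mid and socket3 below 0.006 m and z of peg0_mid in the frame of socket3 below 0.014 m) or (horizontal distance between peg0_mid and socket4 below 0.006 m and z of peg0_mid in the frame of socket4 below 0.014 m)) or ((horizontal distance between peg1_mid and socket0 below 0.006 m and z of peg1_mid in the frame of socket0 below 0.014 m) or (horizontal distance between peg1_mid and socket1 below 0.006 m and z of peg1_mid in the frame of socket1 below 0.014 m) or (horizontal distance between peg1_mid and socket2 below 0.006 m and z of peg1_mid in the frame of socket2 below 0.014 m) or (horizontal distance between peg1_mid and socket3 below 0.006 m and z of peg1_mid in the frame of socket3 below 0.014 m) or (horizontal distance between peg1_mid and socket4 below 0.006 m and z of peg1_mid in the frame of socket4 below 0.014 m)) or ((horizontal distance between peg2_mid and socket0 below 0.006 m and z of peg2_mid in the frame of socket0 below 0.014 m) or (horizontal distance between peg2_mid and socket1 below 0.006 m and z of peg2_mid in the frame of socket1 below 0.014 m) or (horizontal distance between peg2_mid and socket2 below 0.006 m and z of peg2_mid in the frame of socket2 below 0.014 m) or (horizontal distance between peg2_mid and socket3 below 0.006 m and z of peg2_mid in the frame of socket3 below 0.014 m) or (horizontal distance between peg2_mid and socket4 below 0.006 m and z of peg2_mid in the frame of socket4 below 0.014 m)) or ((horizontal distance between peg3_mid and socket0 below 0.006 m and z of peg3_mid in the frame of socket0 below 0.014 m) or (horizontal distance between peg3_mid and socket1 below 0.006 m and z of peg3_mid in the frame of socket1 below 0.014 m) or (horizontal distance between peg3_mid and socket2 below 0.006 m and z of peg3_mid in the frame of socket2 below 0.014 m) or (horizontal distance between peg3_mid and socket3 below 0.006 m and z of peg3_mid in the frame of socket3 below 0.014 m) or (horizontal distance between peg3_mid and socket4 below 0.006 m and z of peg3_mid in the frame of socket4 below 0.014 m)) or ((horizontal distance between peg4_mid and socket0 below 0.006 m and z of peg4_mid in the frame of socket0 below 0.014 m) or (horizontal distance between peg4_mid and socket1 below 0.006 m and z of peg4_mid in the frame of socket1 below 0.014 m) or (horizontal distance between peg4_mid and socket2 below 0.006 m and z of peg4_mid in the frame of socket2 below 0.014 m) or (horizontal distance between peg4_mid and socket3 below 0.006 m and z of peg4_mid in the frame of socket3 below 0.014 m) or (horizontal distance between peg4_mid and socket4 below 0.006 m and z of peg4_mid in the frame of socket4 below 0.014 m)))).
It fails at once if the glue bottle is disturbed (moved more than 3 cm) (distance of glue from where it was at the start of the episode above 0.03 m).
It fails at once if the varnish jar is disturbed (moved more than 3 cm) (distance of varnish from where it was at the start of the episode above 0.03 m).
It fails at once if the offcut is disturbed (moved more than 3 cm) (distance of offcut from where it was at the start of the episode above 0.03 m).
It fails at once if the screwdriver is disturbed (moved more than 3 cm) (distance of driver from where it was at the start of the episode above 0.03 m).
Of peg0, peg1, peg2, peg3, peg4 only 3 to 5 are there at a start; the rules pass over those that are not, and their reading is None.
At some moment in a run one of rail may be knocked a few centimetres aside while the robot is not near it.
It also fails if it takes over 210 s, if anything falls off the work surface, if the arm or the gripper's body presses on something with over 40 N, if the wrist force passes 120 N, or if a joint passes its speed limit or range.

## Robot

A 6-joint arm with a two-finger parallel gripper is mounted at the origin on the work surface. World frame = base frame: x ahead of the robot, y to its left, z up, the work surface at z = 0. Lengths are in mm, angles in rad, forces in N, time in s.
With the tool pointing down it reaches from about 350 to 725 mm from the base axis. Payload 4.3 kg.
Tool frame: the origin (TCP) lies on the mounting face of the last link; the fingertips stand 173 mm ahead of it and the grasp point (between the pads) lies 155 mm ahead of it; z points along the fingers, x is the direction in which the jaws open and shut, and the axes are right-handed (so a half turn about z gives the same grasp; the last joint's range is limited). The gripper opens to 85 mm and grips with 20 to 120 N. Pads are 22 mm wide; open, the fingers measure 114 mm over their backs; the gripper's body (76 mm by 85 mm) begins 54 mm behind the grasp point. The pads swing forward as they close: fully open they stand 13 mm farther back than shut.
Start: joints at [-1.444, 0.377, 0.081, 1.274, 0, 1.46], TCP at [134.897, -558.973, 404.729] pointing down, gripper open.
Joint ranges: [-2.72, 2.72], [-0.84, 1.66], [-1.02, 1.22], [-1.77, 2.12], [-1.37, 1.28], [-3.14, 3.14]. Speed limits (rad/s): [2.57, 2.57, 3.14, 3.14, 3.14, 3.14].

## Interface

Orientations are given as [roll, pitch, yaw] about the fixed x, y, z axes, in that order (R = Rz(yaw) Ry(pitch) Rx(roll)).
In Python, from bench import get_obs, snapshot, camera_model, hand_in gives the robot as it stands.
- The arm moves only by the tool move_arm, never from a script. Its argument "targets" is a list of rows, each an object with "translation": the shift along the world's x, y, z normalised to -1 to 1, where 1 is 0.4 m, a list of three; "rotation": the turn, a rotation vector about the world's x, y, z normalised to -1 to 1, where 1 is 90 degrees, a list of three; "gripper": the gripper command: -1 is fully open, 1 is shut, values between are in proportion. A call has 1 to 20 rows; each row is the pose to reach, as a shift and turn from the pose commanded when the call began; what a row does not reach only later rows make up. A row lasts 1/8 s, in which the tool goes at most 62.5 mm and 10.7 degrees, less where a joint would pass 70% of its speed; a pose out of reach is approached as far as the arm can. A call with a number of a shift or a turn outside -1 to 1 is refused whole. A call with a gripper value outside its range is refused whole. The fingers move at their own pace and stop on an object; "squeeze" is the grip in N (left out, the last holds). Time passes only in rows, so rows that repeat a pose let the fingers close. It gives the time, the measured TCP pose, the force and the opening at its end, in the units of the state.
- get_obs(): the state, without advancing time (a new reading comes with each control period).
- snapshot(name): name is "scene" or "side" or "wrist"; returns the picture (384x512x3 uint8, red, green, blue); there is no depth.
- camera_model(name): a dict with "fov_y" (degrees; the focal length in pixels is half the picture's height over the tangent of half this angle, whatever the lens; pixels are square), "cx", "cy" (the principal point, pixels), "xyz" and "rotation" of the camera in the world; the wrist camera has in their place "tool_from_camera" (4x4, takes a point from camera to tool coordinates, whose origin is the TCP and whose axes are the tool frame's). Camera axes: x right, y up, looking along -z (the intrinsics and any distortion apply to the point x, -y, -z); pixel columns grow to the right and rows downward; lengths in mm; the calibration is good to about 2 mm. A picture is of the moment at which its call begins: read the wrist's pose just before it. camera_model takes no time and is no camera call.
- hand_in(): hands the job in, once; it reports no verdict.
The state is a dict: "clock": time; "joints": joint angles; "dq": joint speeds; "effort": joint torques, N m; "tcp_pos": TCP position; "tool_rot": TCP orientation; "force": force on the tool from outside, world axes, zero at the start; "wrist_torque": the same for the moment, N m; "width": finger opening in mm.
Only numpy, scipy, OpenCV 4.12 (cv2) and the standard library are available. Lean on these libraries where they do the work, as an engineer would, in place of code of your own. Each camera call takes 0.05 s, during which the arm holds its last target. There are 200 camera calls.

## Working session

There is one attempt and no reset: what is moved stays moved. The work goes in short steps, Python scripts to look and compute and a tool call to move; the robot and the scene stay as the last step left them, time stands still between calls to the robot, and variables do not carry over. Pictures are saved under pics/ and viewed, about 12 in all and at most 16, crops included, and the job is handed in when it is done.

Besides the shell and the picture viewer there is one more tool, called after "Call:" by a JSON object that holds its "name" and its "arguments". move_arm: Moves the arm, as the interface text tells. Scaled input: -1 to 1 covers 0.4 m each way for a shift and 90 degrees each way for a turn. Its arguments: {"type":"object","properties":{"targets":{"type":"array","items":{"type":"object","properties":{"translation":{"type":"array","items":{"type":"number","minimum":-1,"maximum":1}},"rotation":{"type":"array","items":{"type":"number","minimum":-1,"maximum":1}},"gripper":{"type":"number"}}}},"squeeze":{"type":"number"}},"required":["targets"]}

```bash
ls; mkdir -p pics
cat > h.py <<'E'
import numpy as np, cv2
from bench import get_obs, snapshot, camera_model, hand_in
from scipy.spatial.transform import Rotation as R
def toolT(o=None):
    o=o or get_obs(); T=np.eye(4); T[:3,:3]=R.from_euler('xyz',o['tool_rot']).as_matrix(); T[:3,3]=o['tcp_pos']; return T
def cam(name,o=None):
    m=camera_model(name)
    if name=='wrist': T=toolT(o)@np.array(m['tool_from_camera'])
    else:
        T=np.eye(4); r=np.array(m['rotation']); T[:3,:3]=r if r.shape==(3,3) else R.from_euler('xyz',r).as_matrix(); T[:3,3]=m['xyz']
    f=192/np.tan(np.radians(m['fov_y'])/2)
    return m,T,f
def dist(m):
    for k in m:
        if 'dist' in k.lower(): return np.array(m[k],float)
    return np.zeros(5)
def ray(name,uv,o=None,c=None):
    m,T,f=c or cam(name,o)
    K=np.array([[f,0,m['cx']],[0,f,m['cy']],[0,0,1]])
    p=cv2.undistortPoints(np.array(uv,float).reshape(-1,1,2),K,dist(m)).reshape(-1,2)
    d=np.c_[p[:,0],-p[:,1],-np.ones(len(p))]@T[:3,:3].T
    return T[:3,3],d
def at_z(name,uv,z,o=None,c=None):
    t,d=ray(name,uv,o,c); return t+d*((z-t[2])/d[:,2])[:,None]
def proj(name,P,o=None,c=None):
    m,T,f=c or cam(name,o)
    q=(np.array(P,float).reshape(-1,3)-T[:3,3])@T[:3,:3]
    q=q*[1,-1,-1]
    K=np.array([[f,0,m['cx']],[0,f,m['cy']],[0,0,1]])
    return cv2.projectPoints(q,np.zeros(3),np.zeros(3),K,dist(m))[0].reshape(-1,2)
def save(name,fn,crop=None,scale=1):
    im=snapshot(name)
    cv2.imwrite(f'pics/{fn}_raw.png',im[:,:,::-1])
    if crop: x0,y0,x1,y1=crop; im=im[y0:y1,x0:x1]
    if scale!=1: im=cv2.resize(im,None,fx=scale,fy=scale,interpolation=cv2.INTER_CUBIC)
    cv2.imwrite(f'pics/{fn}.png',im[:,:,::-1]); return im
E
python3 - <<'E'
from h import *
np.set_printoptions(suppress=True,precision=3)
for n in('scene','side','wrist'): print(n,camera_model(n))
print(get_obs())
a=save('scene','s1');b=save('side','s2')
cv2.imwrite('pics/s1.png',cv2.resize(a,(800,600),interpolation=cv2.INTER_CUBIC)[:,:,::-1])
cv2.imwrite('pics/s2.png',cv2.resize(b,(800,600),interpolation=cv2.INTER_CUBIC)[:,:,::-1])
E
```

```text
pics
scene {'fov_y': 46.020672472275784, 'cx': 247.89611588380222, 'cy': 178.62493062860474, 'xyz': array([1628.9  , -269.996, 1190.643]), 'rotation': array([ 0.803, -0.018,  1.306])}
side {'fov_y': 56.428135908252436, 'cx': 250.72362865657055, 'cy': 195.89788661557014, 'xyz': array([ 527.683, -685.015,  762.269]), 'rotation': array([ 0.82 , -0.022, -0.035])}
wrist {'fov_y': 62.88450872521619, 'cx': 256.36922997154693, 'cy': 186.43492218736725, 'tool_from_camera': array([[  1.   ,  -0.001,   0.   ,  -0.237],
       [ -0.001,  -0.957,  -0.29 , -73.124],
       [  0.   ,   0.29 ,  -0.957,  30.105],
       [  0.   ,   0.   ,   0.   ,   1.   ]])}
{'clock': 0.0, 'joints': array([-1.444,  0.378,  0.08 ,  1.274,  0.   ,  1.46 ]), 'dq': array([-0.   , -0.001,  0.   ,  0.001, -0.001,  0.001]), 'effort': array([ -0.   , -46.36 ,  26.988,   0.021,  -0.   ,  -0.   ]), 'tcp_pos': array([ 134.855, -558.639,  403.754]), 'tool_rot': array([-3.141,  0.002, -1.334]), 'force': array([-0.236,  0.457,  0.163]), 'wrist_torque': array([-0.069,  0.017, -0.026]), 'width': 85.2411256692917}
```

View pics/s1.png

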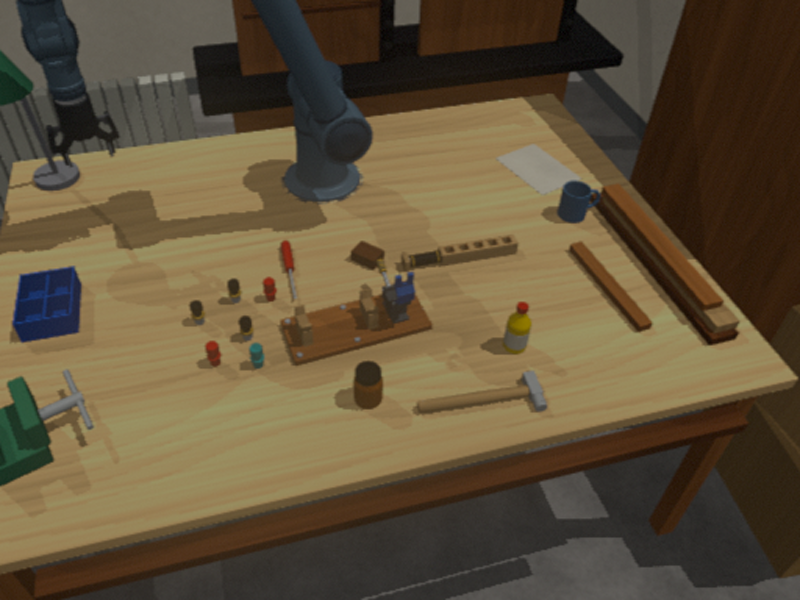

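View pics/s2.png

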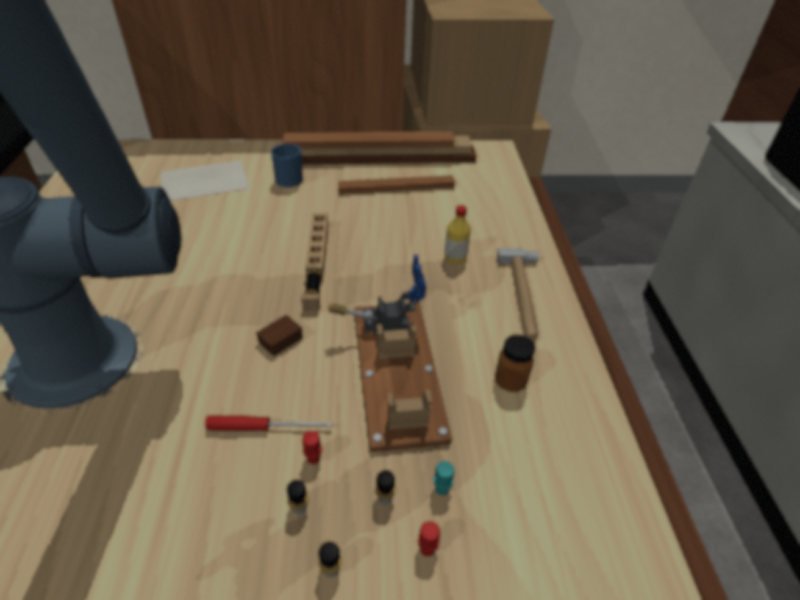

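Pegs (black knobs) in the scene view: (234,291), (197,312), (246,327). Look-alikes to avoid are red (269,289), red (213,353) and turquoise (257,355). The rail is at (400–517,240–265), neck to the left. The jig is at (285–430,275–360), with the blue cap open at (403,290). The bars at (610,285) and top right look like the rail but have no sockets.

Run:
```python
from h import *
np.set_printoptions(suppress=True,precision=1)
k=512/800
def tri(a,b):
    t1,d1=ray('scene',[np.array(a)*k]);t2,d2=ray('side',[np.array(b)*k]);d1=d1[0];d2=d2[0]
    A=np.c_[d1,-d2];s=np.linalg.lstsq(A,t2-t1,rcond=None)[0];p,q=t1+s[0]*d1,t2+s[1]*d2
    return (p+q)/2,np.linalg.norm(p-q)
for n,a,b in[('pegA',(234,285),(297,489)),('pegB',(197,306),(330,551)),('pegC',(246,322),(385,480)),('glue top',(522,307),(460,211)),('varn top',(368,371),(519,347)),('off',(369,247),(278,327)),('red1',(269,283),(312,440)),('turq',(257,349),(444,470))]: print(n,*tri(a,b))
print('side z36 rail', at_z('side',np.array([(320,217),(314,270),(312,290)])*k,36))
print('scene z36 rail', at_z('scene',np.array([(516,241),(441,253),(406,260)])*k,36))
print('side screws z18', at_z('side',np.array([(377,437),(443,431),(369,373),(428,368),(370,447),(449,440)])*k,18))
print('scene base', at_z('scene',np.array([(285,325),(357,353),(344,307),(298,359),(431,324)])*k,18))
print('driver side',at_z('side',np.array([(207,422),(331,426)])*k,10))
```

```text
pegA [ 425.3 -288.    48.2] 2.4612423862013624
pegB [ 474.6 -375.2   50.3] 3.474142998445097
pegC [ 547.  -276.1   47.5] 3.610531686178539
glue top [716.  290.3 120.6] 3.1116421279886106
varn top [774.3 -59.1  85. ] 4.945320051679849
off [358.1  47.4  32. ] 7.517769977762154
red1 [ 440.4 -209.8   49.6] 3.4013098936778334
turq [ 631.4 -263.3   49.5] 3.7936821704075268
side z36 rail [[416.7 392.   36. ]
 [415.7 201.5  36. ]
 [415.9 140.   36. ]]
scene z36 rail [[425.2 412.   36. ]
 [422.3 215.   36. ]
 [425.9 124.5  36. ]]
side screws z18 [[ 538.  -187.2   18. ]
 [ 642.3 -178.2   18. ]
 [ 526.2  -57.4   18. ]
 [ 629.3  -47.8   18. ]
 [ 527.  -205.    18. ]
 [ 650.  -194.9   18. ]]
scene base [[ 547.9 -191.9   18. ]
 [ 666.6  -55.1   18. ]
 [ 525.9  -52.2   18. ]
 [ 651.7 -180.9   18. ]
 [ 625.4  125.5   18. ]]
driver side [[ 266.8 -148.3   10. ]
 [ 465.  -159.8   10. ]]
```

Call:
{"name": "move_arm", "arguments": {"targets": [{"translation": [0.91,0.77,0.06],"rotation": [0,0,0.849],"gripper": -1},{"translation": [0.91,0.77,0.06],"rotation": [0,0,0.849],"gripper": -1},{"translation": [0.91,0.77,0.06],"rotation": [0,0,0.849],"gripper": -1},{"translation": [0.91,0.77,0.06],"rotation": [0,0,0.849],"gripper": -1},{"translation": [0.91,0.77,0.06],"rotation": [0,0,0.849],"gripper": -1},{"translation": [0.91,0.77,0.06],"rotation": [0,0,0.849],"gripper": -1},{"translation": [0.91,0.77,0.06],"rotation": [0,0,0.849],"gripper": -1},{"translation": [0.91,0.77,0.06],"rotation": [0,0,0.849],"gripper": -1},{"translation": [0.91,0.77,0.06],"rotation": [0,0,0.849],"gripper": -1},{"translation": [0.91,0.77,0.06],"rotation": [0,0,0.849],"gripper": -1},{"translation": [0.91,0.77,0.06],"rotation": [0,0,0.849],"gripper": -1}]}}

```text
clock: 1.48
tcp_pos: [498.0, -251.9, 428.5]
tool_rot: [-3.141, 0.001, -0.002]
force: [0.2, -0.2, 0.5]
width: 85.4
```

Run:
```python
from h import *
import json
o=get_obs(); print(o['tcp_pos'],o['tool_rot'],o['joints'])
json.dump({k:np.array(o[k]).tolist() for k in('tcp_pos','tool_rot')},open('w1.json','w'))
save('wrist','w1',None,1.5625)
```

```text
[ 497.98552931 -251.86567605  428.5129549 ] [-3.14146095e+00  6.92696200e-04 -2.37248094e-03] [-5.81859803e-01  3.37992072e-01  8.52355363e-02  1.31869152e+00
 -2.69112972e-04  9.91309138e-01]
```

View pics/w1.png

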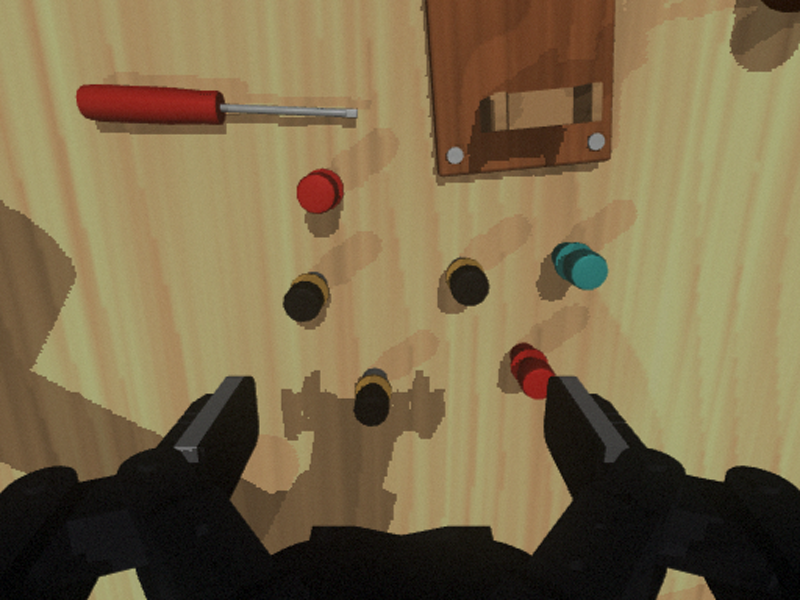

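Call:
{"name": "move_arm", "arguments": {"targets": [{"translation": [0.15,0.6,0.0],"gripper": -1},{"translation": [0.15,0.6,0.0],"gripper": -1},{"translation": [0.15,0.6,0.0],"gripper": -1},{"translation": [0.15,0.6,0.0],"gripper": -1},{"translation": [0.15,0.6,0.0],"gripper": -1},{"translation": [0.15,0.6,0.0],"gripper": -1}]}}

```text
$.targets[0]: bad value
```

Run:
```python
from h import *
import json
o=get_obs(); print(o['tcp_pos'],o['tool_rot'],o['joints'])
json.dump({k:np.array(o[k]).tolist() for k in('tcp_pos','tool_rot')},open('w2.json','w'))
save('wrist','w2',None,1.5625)
```

```text
[ 498.01725083 -251.89562643  428.65794465] [-3.14158765e+00  3.46717700e-04 -2.47465634e-03] [-5.81894153e-01  3.37851649e-01  8.54079274e-02  1.31864547e+00
 -1.85652560e-04  9.91376858e-01]
```

View pics/w2.png

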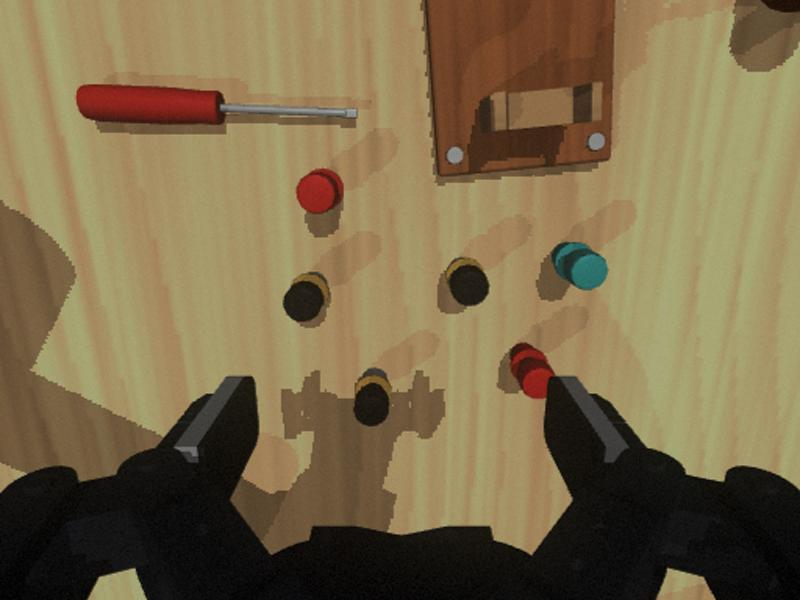

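Three black-knobbed pegs, knob tops at (303,301), (468,285) and (371,406). The red and turquoise ones are excluded. The jig's front edge runs from (438,177) to (608,160). The move was refused because it lacked a rotation, so the second picture shows the same view.

Call:
{"name": "move_arm", "arguments": {"targets": [{"translation": [0.15,0.6,0.0],"rotation": [0,0,0],"gripper": -1},{"translation": [0.15,0.6,0.0],"rotation": [0,0,0],"gripper": -1},{"translation": [0.15,0.6,0.0],"rotation": [0,0,0],"gripper": -1},{"translation": [0.15,0.6,0.0],"rotation": [0,0,0],"gripper": -1},{"translation": [0.15,0.6,0.0],"rotation": [0,0,0],"gripper": -1},{"translation": [0.15,0.6,0.0],"rotation": [0,0,0],"gripper": -1}]}}

```text
clock: 2.33
tcp_pos: [558.7, -11.6, 428.7]
tool_rot: [3.141, 0.0, -0.001]
force: [0.2, 0.0, 0.4]
width: 85.5
```

Run:
```python
from h import *
import json
np.set_printoptions(suppress=True,precision=1)
w1=json.load(open('w1.json'))
k=.64
print('pegs',at_z('wrist',np.array([(303,301),(468,285),(371,406)])*k,60,w1))
print('base',at_z('wrist',np.array([(438,177),(608,160),(455,155),(596,142)])*k,18,w1))
o=get_obs(); print(o['tcp_pos'],o['tool_rot'],o['joints'])
json.dump({k:np.array(o[k]).tolist() for k in('tcp_pos','tool_rot')},open('w2.json','w'))
save('wrist','w2',None,1.5625)
```

```text
pegs [[ 426.1 -287.5   60. ]
 [ 545.2 -275.6   60. ]
 [ 473.7 -373.2   60. ]]
base [[ 525.2 -202.7   18. ]
 [ 652.2 -190.4   18. ]
 [ 537.6 -186.6   18. ]
 [ 641.8 -177.5   18. ]]
[558.7 -11.6 428.7] [ 3.1  0.  -0. ] [-0.1  0.3  0.1  1.3 -0.   1.4]
```

View pics/w2.png

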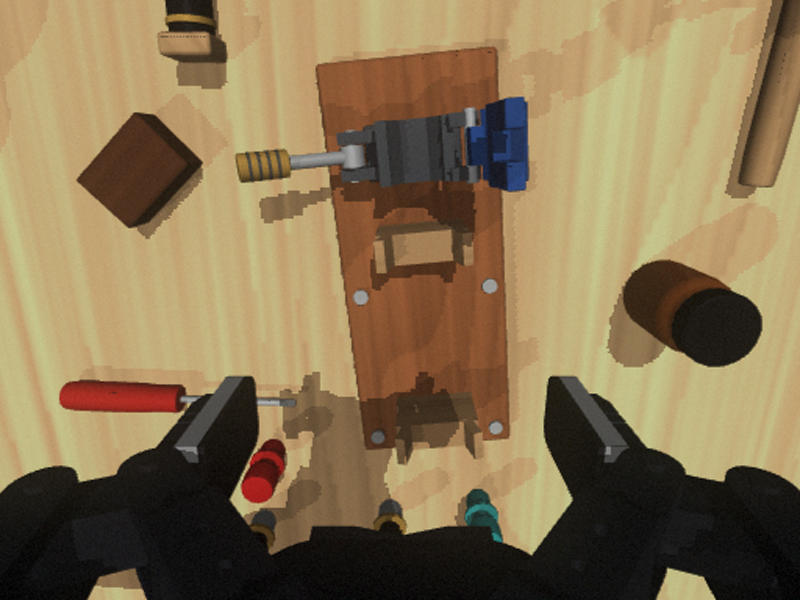

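Base corners: (317,66), (496,47), (508,438), (365,450). The bolt nut is at (263,165), lying out toward -x. The cap is open at (505,143). The rail's collar end shows at (190,35).

```bash
cat > jig.py <<'E'
from h import *
import json
E
python3 - <<'E'
from h import *
import json
np.set_printoptions(suppress=True,precision=1)
w=json.load(open('w2.json'))
k=.64
c=at_z('wrist',np.array([(317,66),(496,47),(508,438),(365,450)])*k,18,w); print(c, c.mean(0))
w1=json.load(open('w1.json'))
c1=at_z('wrist',np.array([(438,177),(608,160)])*k,18,w1)
P=np.array([*c,*c1])[:,:2]; L=np.array([(-65,160),(65,160),(65,-160),(-65,-160),(-65,-160),(65,-160)],float)
from scipy.optimize import least_squares
f=lambda q:(L@np.array([[np.cos(q[2]),np.sin(q[2])],[-np.sin(q[2]),np.cos(q[2])]])+q[:2]-P).ravel()
s=least_squares(f,[577,-40,.08]); print('jig',s.x,np.degrees(s.x[2]),s.fun.reshape(-1,2))
h=s.x[2];Rj=np.array([[np.cos(h),-np.sin(h),0],[np.sin(h),np.cos(h),0],[0,0,1]])
J=lambda p:np.array([*s.x[:2],0])+np.array(p,float)@Rj.T
np.save('jig.npy',s.x)
tst=J([(-42,140,51),(-102,140,51),(34,140,84),(-11,75,63),(11,75,63),(0,64,63)])
print(tst); print(proj('wrist',tst,w)/k)
print('nut',at_z('wrist',np.array([(263,165)])*k,50,w))
print('cheek',at_z('wrist',np.array([(377,240),(472,231)])*k,81,w))
print('offcut',at_z('wrist',np.array([(140,113),(202,162),(133,228),(78,180)])*k,30,w))
print('collar',at_z('wrist',np.array([(158,37),(213,32)])*k,36,w))
E
```

```text
[[ 498.3  114.3   18. ]
 [ 624.9  126.6   18. ]
 [ 653.4 -189.7   18. ]
 [ 525.7 -202.2   18. ]] [575.6 -37.7  18. ]
jig [575.3 -37.6   0.1] 5.057880743145581 [[-1.9  1.8]
 [ 1.   1. ]
 [ 0.7 -1.5]
 [-1.1 -0.5]
 [-0.6  0. ]
 [ 1.9 -0.8]]
[[521.1  98.2  51. ]
 [461.3  92.9  51. ]
 [596.8 104.9  84. ]
 [557.7  36.2  63. ]
 [579.6  38.1  63. ]
 [569.6  26.2  63. ]]
[[344.7  85.3]
 [254.4  93.9]
 [466.9  66.7]
 [400.5 183.1]
 [433.2 180.2]
 [418.1 198.2]]
nut [[463.   47.4  50. ]]
cheek [[542.3   1.1  81. ]
 [604.3   7.   81. ]]
offcut [[373.4  82.2  30. ]
 [413.4  48.7  30. ]
 [355.5   0.4  30. ]
 [320.7  35.9  30. ]]
collar [[395.8 129.7  36. ]
 [432.9 132.6  36. ]]
```

Call:
{"name": "move_arm", "arguments": {"targets": [{"translation": [-0.34,0.6,-0.1],"rotation": [0,0,0],"gripper": -1},{"translation": [-0.34,0.6,-0.1],"rotation": [0,0,0],"gripper": -1},{"translation": [-0.34,0.6,-0.1],"rotation": [0,0,0],"gripper": -1},{"translation": [-0.34,0.6,-0.1],"rotation": [0,0,0],"gripper": -1},{"translation": [-0.34,0.6,-0.1],"rotation": [0,0,0],"gripper": -1},{"translation": [-0.34,0.6,-0.1],"rotation": [0,0,0],"gripper": -1}]}}

```text
clock: 3.12
tcp_pos: [422.3, 228.8, 388.5]
tool_rot: [3.141, 0.0, 0.0]
force: [-1.1, 0.4, 0.2]
width: 85.7
```

Run:
```python
from h import *
import json
o=get_obs(); print(o['tcp_pos'],o['tool_rot'],o['joints'])
json.dump({k:np.array(o[k]).tolist() for k in('tcp_pos','tool_rot')},open('w3.json','w'))
save('wrist','w3',None,1.5625)
```

```text
[422.28159733 228.75314741 388.53137404] [3.14105895e+00 4.99989773e-04 1.78100240e-04] [ 3.64358643e-01  1.92142916e-01 -2.13371476e-01  1.16593923e+00
 -3.20610804e-04  1.93497684e+00]
```

View pics/w3.png

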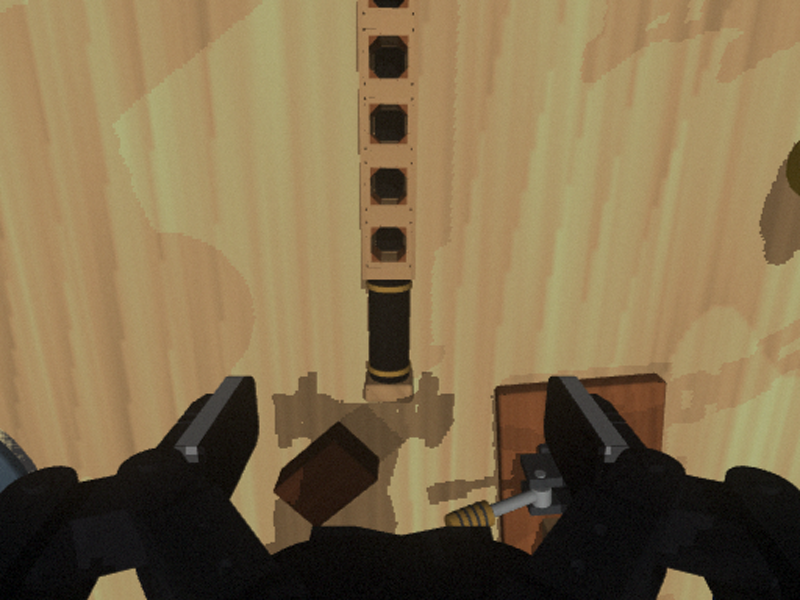

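The rail lies straight: sockets at (388,242), (388,185), (388,123) and (388,57), collar at (388,388). In w2 the bearers do not match a coupler placed from the base centre, so the base must be offset along y. I'll check that with an overlay.

Run:
```python
from h import *
import json
np.set_printoptions(suppress=True,precision=1)
w=json.load(open('w3.json')); k=.64
p=at_z('wrist',np.array([(388,243),(388,185),(388,123),(388,57),(387,378),(387,385)])*k,36,w);print('sockets 4,3,2,1',p)
w=json.load(open('w2.json'))
x,y,h=np.load('jig.npy')
def J(p,off):
    p=np.array(p,float)+[0,off,0]; Rz=R.from_euler('z',h).as_matrix(); return np.array([x,y,0])+p@Rz.T
im=cv2.resize(cv2.imread('pics/w2_raw.png'),None,fx=4,fy=4,interpolation=cv2.INTER_CUBIC)
off=-43
def poly(pts,col):
    q=proj('wrist',J(pts,off),w)*4
    cv2.polylines(im,[np.round(q).astype(int)],False,col,1)
for s in(-75,75):
    poly([(-20.5,s-11,63),(20.5,s-11,63),(20.5,s+11,63),(-20.5,s+11,63),(-20.5,s-11,63)],(0,255,0))
poly([(0,-160,81),(0,160,81)],(255,255,0))
poly([(-42,120,51),(-42,160,51)],(0,0,255)); poly([(34,120,84),(34,160,84)],(0,0,255))
poly([(-42,140,51),(-102,140,46)],(0,0,255))
c=im[200:1200,800:1400]; c=cv2.resize(c,None,fx=.6,fy=.6,interpolation=cv2.INTER_AREA)
cv2.imwrite('pics/ov.png',c)
```

```text
sockets 4,3,2,1 [[412.9 238.6  36. ]
 [413.1 276.5  36. ]
 [413.3 314.3  36. ]
 [413.6 351.8  36. ]
 [411.5 139.2  36. ]
 [411.4 133.6  36. ]]
```

View pics/ov.png

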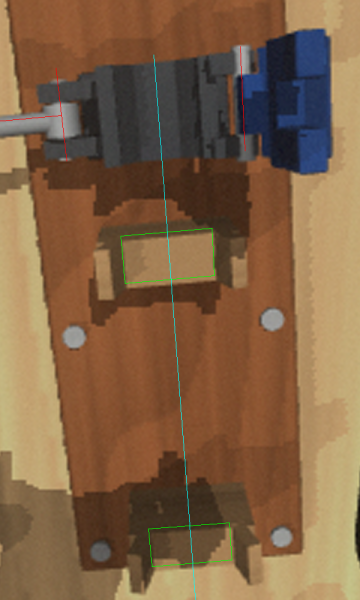

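Call:
{"name": "move_arm", "arguments": {"targets": [{"translation": [-0.023,0.119,-0.15],"rotation": [0,0,0],"gripper": -1},{"translation": [-0.023,0.119,-0.3],"rotation": [0,0,0],"gripper": -1},{"translation": [-0.023,0.119,-0.42],"rotation": [0,0,0],"gripper": -1},{"translation": [-0.023,0.119,-0.49],"rotation": [0,0,0],"gripper": -1},{"translation": [-0.023,0.119,-0.522],"rotation": [0,0,0],"gripper": -1},{"translation": [-0.023,0.119,-0.522],"rotation": [0,0,0],"gripper": -1},{"translation": [-0.023,0.119,-0.522],"rotation": [0,0,0],"gripper": 1},{"translation": [-0.023,0.119,-0.522],"rotation": [0,0,0],"gripper": 1},{"translation": [-0.023,0.119,-0.522],"rotation": [0,0,0],"gripper": 1},{"translation": [-0.023,0.119,-0.522],"rotation": [0,0,0],"gripper": 1},{"translation": [-0.023,0.119,-0.522],"rotation": [0,0,0],"gripper": 1},{"translation": [-0.023,0.119,-0.522],"rotation": [0,0,0],"gripper": 1},{"translation": [-0.023,0.119,-0.522],"rotation": [0,0,0],"gripper": 1}], "squeeze": 70}}

```text
clock: 4.8
tcp_pos: [414.2, 277.0, 181.1]
tool_rot: [-3.141, -0.002, -0.0]
force: [-0.2, 0.0, 6.3]
width: 35.0
```

Call:
{"name": "move_arm", "arguments": {"targets": [{"translation": [0,0,0.12],"rotation": [0,0,0],"gripper": 1},{"translation": [0,0,0.27],"rotation": [0,0,0],"gripper": 1},{"translation": [0.03,-0.05,0.42],"rotation": [0,0,0.06],"gripper": 1},{"translation": [0.08,-0.15,0.55],"rotation": [0,0,0.17],"gripper": 1},{"translation": [0.13,-0.2,0.55],"rotation": [0,0,0.28],"gripper": 1},{"translation": [0.16,-0.25,0.55],"rotation": [0,0,0.39],"gripper": 1},{"translation": [0.2,-0.3,0.55],"rotation": [0,0,0.5],"gripper": 1},{"translation": [0.215,-0.35,0.55],"rotation": [0,0,0.61],"gripper": 1},{"translation": [0.215,-0.4,0.55],"rotation": [0,0,0.72],"gripper": 1},{"translation": [0.215,-0.44,0.55],"rotation": [0,0,0.83],"gripper": 1},{"translation": [0.215,-0.44,0.55],"rotation": [0,0,0.94],"gripper": 1},{"translation": [0.215,-0.44,0.55],"rotation": [0,0,1],"gripper": 1},{"translation": [0.215,-0.44,0.55],"rotation": [0,0,1],"gripper": 1}]}}

```text
clock: 6.42
tcp_pos: [499.1, 100.6, 399.1]
tool_rot: [-3.139, 0.0, 1.569]
force: [-0.2, -0.3, -4.3]
width: 34.9
```

Call:
{"name": "move_arm", "arguments": {"targets": [{"translation": [0.03,-0.05,0],"rotation": [0,0,0.11],"gripper": 1},{"translation": [0.06,-0.1,0],"rotation": [0,0,0.22],"gripper": 1},{"translation": [0.1,-0.15,0],"rotation": [0,0,0.33],"gripper": 1},{"translation": [0.13,-0.2,0],"rotation": [0,0,0.44],"gripper": 1},{"translation": [0.16,-0.25,0],"rotation": [0,0,0.55],"gripper": 1},{"translation": [0.193,-0.3,0],"rotation": [0,0,0.66],"gripper": 1},{"translation": [0.193,-0.36,0],"rotation": [0,0,0.77],"gripper": 1},{"translation": [0.193,-0.36,0],"rotation": [0,0,0.88],"gripper": 1},{"translation": [0.193,-0.36,0],"rotation": [0,0,0.96],"gripper": 1},{"translation": [0.193,-0.36,0],"rotation": [0,0,0.96],"gripper": 1}]}}

```text
clock: 7.68
tcp_pos: [576.7, -43.3, 399.3]
tool_rot: [3.141, -0.002, 3.076]
force: [-0.1, -0.2, -4.5]
width: 34.9
```

Run:
```python
from h import *
o=get_obs(); print(o['tcp_pos'],o['tool_rot'],o['joints'])
```

```text
[576.65944565 -43.26847885 399.30945685] [ 3.14149000e+00 -1.55848817e-03  3.07569652e+00] [-1.84555168e-01  3.86312740e-01  8.03488112e-02  1.26639208e+00
 -8.25679885e-05 -1.68945522e+00]
```

Call:
{"name": "move_arm", "arguments": {"targets": [{"translation": [0,0,-0.1],"rotation": [0,0,0.1],"gripper": 1},{"translation": [0,0,-0.2],"rotation": [0,0,0.103],"gripper": 1},{"translation": [0,0,-0.28],"rotation": [0,0,0.103],"gripper": 1},{"translation": [0,0,-0.31],"rotation": [0,0,0.103],"gripper": 1},{"translation": [0,0,-0.31],"rotation": [0,0,0.103],"gripper": 1}]}}

```text
clock: 8.3
tcp_pos: [576.6, -43.2, 275.5]
tool_rot: [3.141, -0.002, -3.044]
force: [1.2, 0.2, -4.5]
width: 35.2
```

Run:
```python
from h import *
o=get_obs(); print(o['tcp_pos'],o['tool_rot'])
a=cv2.resize(snapshot('side')[150:300,200:320],None,fx=4,fy=4,interpolation=cv2.INTER_CUBIC)
b=cv2.resize(snapshot('wrist'),None,fx=.78125*.8*1.0,fy=.78125*.8,interpolation=cv2.INTER_AREA)
o2=np.zeros((600,800,3),np.uint8); o2[:600,:480]=a; o2[:b.shape[0],480:]=b
cv2.imwrite('pics/d1.png',o2[:,:,::-1])
```

```text
[576.59726417 -43.18448914 275.49163943] [ 3.14114961e+00 -1.72802903e-03 -3.04405315e+00]
```

View pics/d1.png

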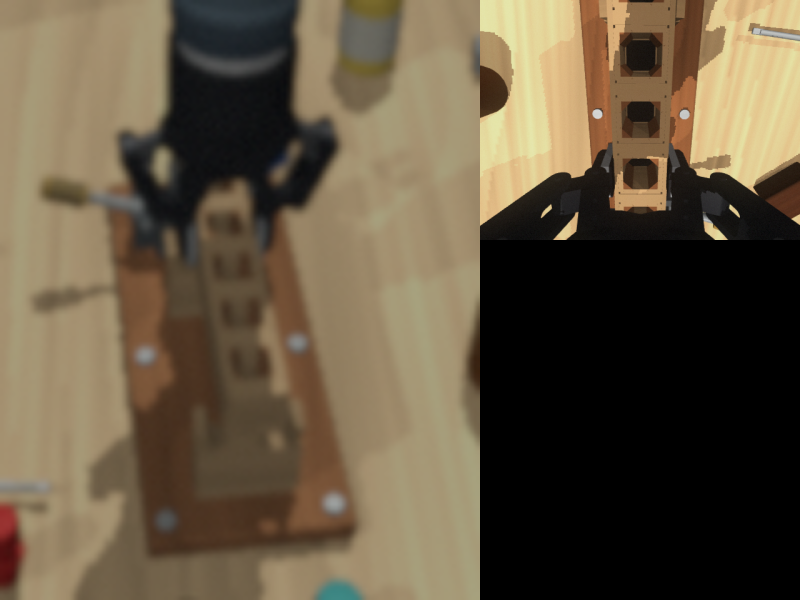

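The rail hangs centred over the jig. I'll lower it slowly and watch the force.

Call:
{"name": "move_arm", "arguments": {"targets": [{"translation": [0,0,-0.03],"rotation": [0,0,0],"gripper": 1},{"translation": [0,0,-0.05],"rotation": [0,0,0],"gripper": 1},{"translation": [0,0,-0.065],"rotation": [0,0,0],"gripper": 1},{"translation": [0,0,-0.076],"rotation": [0,0,0],"gripper": 1},{"translation": [0,0,-0.078],"rotation": [0,0,0],"gripper": 1},{"translation": [0,0,-0.078],"rotation": [0,0,0],"gripper": 1}]}}

```text
clock: 9.15
tcp_pos: [577.0, -43.4, 244.8]
tool_rot: [-3.142, 0.0, -3.043]
force: [0.9, 0.2, -5.2]
width: 34.8
```

Call:
{"name": "move_arm", "arguments": {"targets": [{"translation": [0,0,-0.004],"rotation": [0,0,0],"gripper": 1},{"translation": [0,0,-0.008],"rotation": [0,0,0],"gripper": 1},{"translation": [0,0,-0.008],"rotation": [0,0,0],"gripper": 1}]}}

```text
clock: 9.52
tcp_pos: [577.0, -43.4, 244.1]
tool_rot: [-3.141, 0.002, -3.043]
force: [-4.3, 1.3, 11.2]
width: 35.2
```

Seated, with 11 N of contact. Now release, lift, and go above the coupler with the jaws along y.

Call:
{"name": "move_arm", "arguments": {"targets": [{"translation": [0,0,-0.006],"rotation": [0,0,0],"gripper": -0.2},{"translation": [0,0,-0.006],"rotation": [0,0,0],"gripper": -0.2},{"translation": [0,0,0],"rotation": [0,0,0],"gripper": -0.2},{"translation": [0,0,0],"rotation": [0,0,0],"gripper": -0.2},{"translation": [0,0,0.1],"rotation": [0,0,0],"gripper": -0.2},{"translation": [0,0,0.25],"rotation": [0,0,0],"gripper": -0.2},{"translation": [0,0.03,0.36],"rotation": [0,0,-0.11],"gripper": -0.2},{"translation": [0.03,0.09,0.44],"rotation": [0,0,-0.22],"gripper": 0},{"translation": [0.057,0.15,0.44],"rotation": [0,0,-0.33],"gripper": 0},{"translation": [0.057,0.2,0.44],"rotation": [0,0,-0.44],"gripper": 0},{"translation": [0.057,0.26,0.44],"rotation": [0,0,-0.55],"gripper": 0},{"translation": [0.057,0.26,0.44],"rotation": [0,0,-0.66],"gripper": 0},{"translation": [0.057,0.26,0.44],"rotation": [0,0,-0.77],"gripper": 0},{"translation": [0.057,0.26,0.44],"rotation": [0,0,-0.88],"gripper": 0},{"translation": [0.057,0.26,0.44],"rotation": [0,0,-1],"gripper": 0},{"translation": [0.057,0.26,0.44],"rotation": [0,0,-1],"gripper": 0},{"translation": [0.057,0.26,0.44],"rotation": [0,0,-1],"gripper": 0}]}}

```text
clock: 11.65
tcp_pos: [599.7, 60.6, 417.5]
tool_rot: [-3.141, -0.0, 1.672]
force: [-0.2, 0.7, 0.4]
width: 42.5
```

Run:
```python
from h import *
import json
o=get_obs(); print(o['tcp_pos'],o['tool_rot'],o['width'])
json.dump({k:np.array(o[k]).tolist() for k in('tcp_pos','tool_rot')},open('w4.json','w'))
b=cv2.resize(save('wrist','w4'),(480,360),interpolation=cv2.INTER_AREA)
a=cv2.resize(save('side','s4')[120:240,200:320],None,fx=5,fy=5,interpolation=cv2.INTER_CUBIC)[:,200:520]
c=cv2.resize(save('scene','c4')[150:240,180:300],(480,240),interpolation=cv2.INTER_CUBIC) if 0 else cv2.resize(save('scene','c4')[165:225,180:300],(480,240),interpolation=cv2.INTER_CUBIC)
o2=np.zeros((600,800,3),np.uint8); o2[:360,:480]=b; o2[360:,:480]=c; o2[:,480:]=a
cv2.imwrite('pics/d2.png',o2[:,:,::-1])
```

```text
[599.71379159  60.59762185 417.45942767] [-3.14148379e+00 -9.69090739e-05  1.67192797e+00] 42.48886001002897
```

View pics/d2.png

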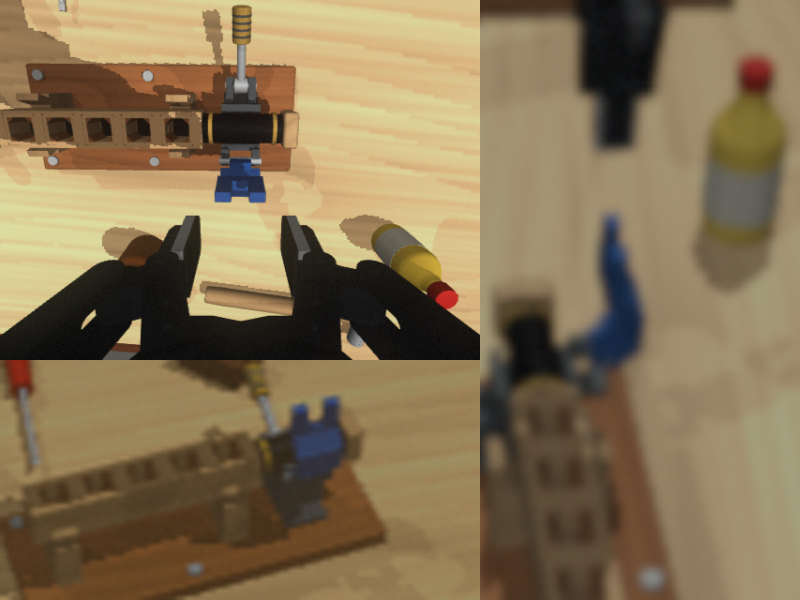

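The rail is seated with its neck in the coupler. The cap stands open, prong tips at wrist (240,198) and side (611,218) in this composite. I'll fit the cap angle.

```bash
cat > jig.py <<'E'
from h import *
import json
x0,y0,h0=np.load('jig.npy')
def J(p):
    p=np.array(p,float).reshape(-1,3)+[0.4,-43,0]; return np.array([x0,y0,0])+p@R.from_euler('z',h0).as_matrix().T
def Jinv(P): return (np.array(P,float).reshape(-1,3)-[x0,y0,0])@R.from_euler('z',h0).as_matrix()-[0.4,-43,0]
E
python3 - <<'E'
from jig import *
np.set_printoptions(suppress=True,precision=1)
w=json.load(open('w4.json'))
t1,d1=ray('wrist',[(256,211)],w);t2,d2=ray('side',[(266.2,163.6)])
s=np.linalg.lstsq(np.c_[d1[0],-d2[0]],t2-t1,rcond=None)[0];p=t1+s[0]*d1[0];q=t2+s[1]*d2[0]
print(p,q,Jinv([p,q]))
for th in(1.3,1.5,1.6,1.7,1.8,1.9):
    P=J([(34-84*np.cos(th),140,84+84*np.sin(th))]); print(th,proj('wrist',P,w),proj('side',P))
print('jigbed',J((0,0,81)),'hinge',J((34,140,84)))
# rail sockets seen: wrist comp px
sk=at_z('wrist',np.array([(21,128),(60,128),(99,128),(139,128),(178,129)])*512/480,99,w); print(Jinv(sk))
# arc of lower -x corner -> TCP targets, finger half width 11, tips 173
for x,z in[(75,135)]: print(x,J((x,140,z+173)))
E
```

```text
[605.7  61.2 180.4] [607.   61.5 180.9] [[ 38.7 138.7 180.4]
 [ 40.  138.8 180.9]]
1.3 [[258.3 168.4]] [[255.3 168.7]]
1.5 [[258.  191.2]] [[261.5 167.5]]
1.6 [[257.8 202.1]] [[264.6 167.3]]
1.7 [[257.6 212.3]] [[267.7 167.3]]
1.8 [[257.5 221.7]] [[270.7 167.5]]
1.9 [[257.3 230.2]] [[273.6 168. ]]
jigbed [[579.5 -80.4  81. ]] hinge [[601.   62.1  84. ]]
[[  0.3 -75.7  99. ]
 [ -0.2 -37.6  99. ]
 [ -0.7   0.5  99. ]
 [ -1.2  39.5  99. ]
 [ -0.8  77.5  99. ]]
75 [[641.8  65.7 308. ]]
```

Call:
{"name": "move_arm", "arguments": {"targets": [{"translation": [0.1,0.01,0],"rotation": [0,0,0],"gripper": 0.765},{"translation": [0.105,0.01,-0.1],"rotation": [0,0,0],"gripper": 0.765},{"translation": [0.105,0.01,-0.216],"rotation": [0,0,0],"gripper": 0.765},{"translation": [0.105,0.01,-0.216],"rotation": [0,0,0],"gripper": 0.765},{"translation": [0.07,0.007,-0.213],"rotation": [0,0,0],"gripper": 0.765},{"translation": [0.032,0.004,-0.211],"rotation": [0,0,0],"gripper": 0.765},{"translation": [0.005,0.002,-0.215],"rotation": [0,0,0],"gripper": 0.765},{"translation": [-0.024,-0.001,-0.219],"rotation": [0,0,0],"gripper": 0.765},{"translation": [-0.05,-0.003,-0.23],"rotation": [0,0,0],"gripper": 0.765},{"translation": [-0.075,-0.006,-0.244],"rotation": [0,0,0],"gripper": 0.765},{"translation": [-0.104,-0.008,-0.267],"rotation": [0,0,0],"gripper": 0.765},{"translation": [-0.123,-0.01,-0.289],"rotation": [0,0,0],"gripper": 0.765},{"translation": [-0.123,-0.01,-0.289],"rotation": [0,0,0],"gripper": 0.765}]}}

```text
clock: 13.42
tcp_pos: [550.4, 56.6, 302.6]
tool_rot: [3.141, 0.0, 1.669]
force: [0.4, 0.7, 0.1]
width: 9.7
```

Call:
{"name": "move_arm", "arguments": {"targets": [{"translation": [0.0,0,0.114],"rotation": [0,0,0],"gripper": 0.765},{"translation": [-0.04,-0.004,0.114],"rotation": [0,0,0],"gripper": 0.765},{"translation": [-0.078,-0.007,0.114],"rotation": [0,0,0],"gripper": 0.765},{"translation": [-0.078,-0.007,0.05],"rotation": [0,0,0],"gripper": 0.765},{"translation": [-0.078,-0.007,0],"rotation": [0,0,0],"gripper": 0.765},{"translation": [-0.078,-0.007,-0.04],"rotation": [0,0,0],"gripper": 0.765},{"translation": [-0.078,-0.007,-0.07],"rotation": [0,0,0],"gripper": 0.765},{"translation": [-0.078,-0.007,-0.09],"rotation": [0,0,0],"gripper": 0.765},{"translation": [-0.078,-0.007,-0.1],"rotation": [0,0,0],"gripper": 0.765},{"translation": [-0.078,-0.007,-0.1],"rotation": [0,0,0],"gripper": 0.765}]}}

```text
clock: 14.68
tcp_pos: [515.0, 53.9, 264.4]
tool_rot: [-3.132, -0.0, 1.67]
force: [-22.3, -1.3, 33.4]
width: 10.3
```

Call:
{"name": "move_arm", "arguments": {"targets": [{"translation": [0.0,0,0.1],"rotation": [0,0,0],"gripper": 0.765},{"translation": [0,0,0.25],"rotation": [0,0,0],"gripper": 0.5},{"translation": [-0.1,0,0.35],"rotation": [0,0,0],"gripper": 0.3},{"translation": [-0.14,0,0.38],"rotation": [0,0,0],"gripper": 0.3},{"translation": [-0.14,0,0.38],"rotation": [0,0,0],"gripper": 0.3}]}}

```text
clock: 15.3
tcp_pos: [463.1, 53.9, 414.6]
tool_rot: [3.14, 0.0, 1.67]
force: [-0.3, 0.3, -0.0]
width: 29.5
```

Run:
```python
from h import *
import json
o=get_obs(); print(o['tcp_pos'],o['tool_rot'],o['width'])
json.dump({k:np.array(o[k]).tolist() for k in('tcp_pos','tool_rot')},open('w5.json','w'))
b=cv2.resize(save('wrist','w5')[:320,120:440],(480,480),interpolation=cv2.INTER_CUBIC)
a=cv2.resize(save('side','s5')[120:240,200:320],None,fx=5,fy=5,interpolation=cv2.INTER_CUBIC)[:,100:420]
o2=np.zeros((600,800,3),np.uint8); o2[:480,:480]=b; o2[:,480:]=a
cv2.imwrite('pics/d3.png',o2[:,:,::-1])
```

```text
[463.14516762  53.88655028 414.58386988] [3.13972674e+00 8.25450083e-05 1.66956171e+00] 29.529727712834532
```

View pics/d3.png

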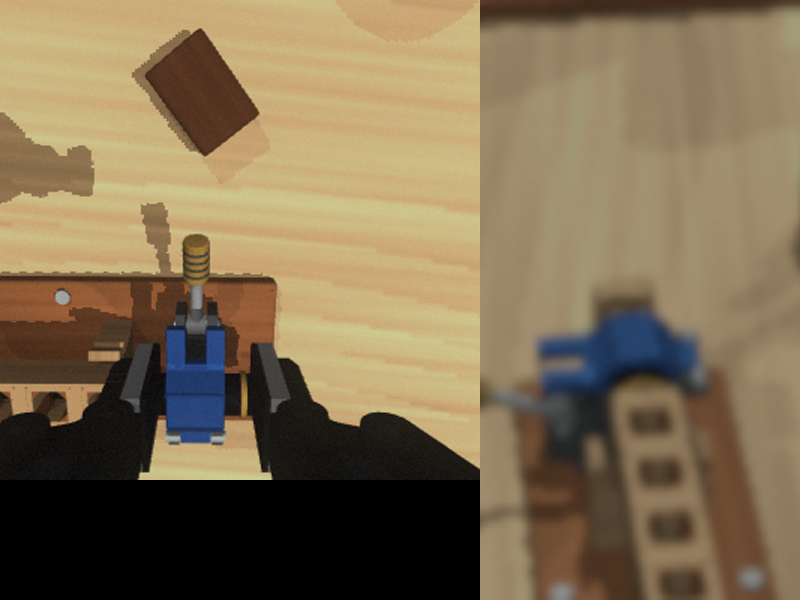

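The cap appears shut, prongs flat in the side view, bolt lying in line with the slot. Quick angle check.

Run:
```python
from jig import *
np.set_printoptions(suppress=True,precision=1)
w=json.load(open('w5.json'))
for th in(0,.05,.1,.2):
  for r in(84,96):
    e=np.array([-np.cos(th),np.sin(th)]);n=np.array([np.sin(th),np.cos(th)])
    c=np.array([34,84])+r*e+3*n
    P=J([(c[0],y,c[1]) for y in(140,120,160)]); print(th,r,proj('wrist',P,w)[0],proj('side',P)[1:].ravel())
nut=at_z('wrist',[(120+196*2/3,260*2/3)],46,w); print('nut centre',nut,Jinv(nut))
e=at_z('wrist',[(120+196*2/3,236*2/3),(120+196*2/3,284*2/3)],48,w); print('nut ends',Jinv(e))
print('nut expect',J((-102,140,46)))
for d in(1.65,1.3,.9,.5,.2,0): 
    r=68; print(d,J((-42-r*np.sin(d),140,51+r*np.cos(d)+155)))
```

```text
0 84 [251.7 222. ] [233.2 196.7 232.  187.1]
0 96 [251.8 211. ] [228.9 197.  227.8 187.4]
0.05 84 [251.6 223.8] [233.3 195.6 232.1 186. ]
0.05 96 [251.7 213. ] [229.  195.7 227.8 186.1]
0.1 84 [251.6 226. ] [233.5 194.5 232.2 184.9]
0.1 96 [251.6 215.3] [229.1 194.4 228.  184.8]
0.2 84 [251.4 230.9] [234.  192.2 232.7 182.6]
0.2 96 [251.5 220.7] [229.7 191.9 228.5 182.3]
nut centre [[476.8  49.1  46. ]] [[-90.8 138.   46. ]]
nut ends [[-109.3  137.9   48. ]
 [ -72.8  138.1   48. ]]
nut expect [[465.5  50.1  46. ]]
1.65 [[457.7  49.4 200.6]]
1.3 [[460.   49.6 224.2]]
0.9 [[472.2  50.7 248.3]]
0.5 [[492.8  52.5 265.7]]
0.2 [[511.8  54.2 272.6]]
0 [[525.3  55.4 274. ]]
```

From the two wrist views the nut is at jig (-98, 138, z≈73), so the bolt angle is about 1.2. Grip the nut across y and swing it up.

Call:
{"name": "move_arm", "arguments": {"targets": [{"translation": [0,-0.013,-0.13],"rotation": [0,0,0],"gripper": -0.06},{"translation": [0,-0.013,-0.25],"rotation": [0,0,0],"gripper": -0.06},{"translation": [0,-0.013,-0.36],"rotation": [0,0,0],"gripper": -0.06},{"translation": [0,-0.013,-0.42],"rotation": [0,0,0],"gripper": -0.06},{"translation": [0,-0.013,-0.457],"rotation": [0,0,0],"gripper": -0.06},{"translation": [0,-0.013,-0.457],"rotation": [0,0,0],"gripper": -0.06},{"translation": [0,-0.013,-0.457],"rotation": [0,0,0],"gripper": 1},{"translation": [0,-0.013,-0.457],"rotation": [0,0,0],"gripper": 1},{"translation": [0,-0.013,-0.457],"rotation": [0,0,0],"gripper": 1},{"translation": [0,-0.013,-0.457],"rotation": [0,0,0],"gripper": 1},{"translation": [0,-0.013,-0.457],"rotation": [0,0,0],"gripper": 1}], "squeeze": 20}}

```text
clock: 16.77
tcp_pos: [463.7, 48.2, 231.5]
tool_rot: [3.141, 0.002, 1.669]
force: [0.9, -4.9, -0.3]
width: 16.9
```

Call:
{"name": "move_arm", "arguments": {"targets": [{"translation": [0.0095,0.001,0.019],"rotation": [0,0,0],"gripper": 1},{"translation": [0.0194,0.0017,0.036],"rotation": [0,0,0],"gripper": 1},{"translation": [0.033,0.003,0.053],"rotation": [0,0,0],"gripper": 1},{"translation": [0.048,0.0043,0.067],"rotation": [0,0,0],"gripper": 1},{"translation": [0.065,0.006,0.079],"rotation": [0,0,0],"gripper": 1},{"translation": [0.0834,0.0074,0.09],"rotation": [0,0,0],"gripper": 1},{"translation": [0.103,0.009,0.097],"rotation": [0,0,0],"gripper": 1},{"translation": [0.1235,0.011,0.103],"rotation": [0,0,0],"gripper": 1},{"translation": [0.14,0.0125,0.106],"rotation": [0,0,0],"gripper": 1},{"translation": [0.157,0.014,0.107],"rotation": [0,0,0],"gripper": 1},{"translation": [0.162,0.014,0.107],"rotation": [0,0,0],"gripper": 1},{"translation": [0.162,0.014,0.107],"rotation": [0,0,0],"gripper": 1}]}}

```text
clock: 18.27
tcp_pos: [526.9, 53.9, 273.5]
tool_rot: [-3.138, 0.001, 1.669]
force: [-3.0, -4.7, 1.5]
width: 17.0
```

Call:
{"name": "move_arm", "arguments": {"targets": [{"translation": [0,0,0],"rotation": [0,0,0],"gripper": 0.1},{"translation": [0,0,0],"rotation": [0,0,0],"gripper": 0.1},{"translation": [0,0,0],"rotation": [0,0,0],"gripper": 0.1},{"translation": [0,0,0.1],"rotation": [0,0,0],"gripper": 0.1},{"translation": [0,0,0.25],"rotation": [0,0,0],"gripper": 0.1},{"translation": [-0.06,-0.1,0.34],"rotation": [0,0,0],"gripper": 0.1},{"translation": [-0.12,-0.2,0.34],"rotation": [0,0,0],"gripper": 0},{"translation": [-0.12,-0.2,0.34],"rotation": [0,0,0],"gripper": 0},{"translation": [-0.12,-0.2,0.34],"rotation": [0,0,0],"gripper": 0}]}}

```text
clock: 19.4
tcp_pos: [480.2, -25.6, 409.9]
tool_rot: [3.141, -0.001, 1.669]
force: [0.4, 0.4, -0.3]
width: 42.9
```

Run:
```python
from jig import *
o=get_obs(); print(o['tcp_pos'],o['tool_rot'],o['width'])
json.dump({k:np.array(o[k]).tolist() for k in('tcp_pos','tool_rot')},open('w6.json','w'))
b=cv2.resize(save('wrist','w6')[60:380,192:512],(480,480),interpolation=cv2.INTER_CUBIC)
a=cv2.resize(save('side','s6')[140:260,200:320],None,fx=5,fy=5,interpolation=cv2.INTER_CUBIC)[:,100:420]
o2=np.zeros((600,800,3),np.uint8); o2[:480,:480]=b; o2[:,480:]=a
cv2.imwrite('pics/d4.png',o2[:,:,::-1])
for f in(0,.1,.2):
    P=J([(-42-r*np.sin(f),140,51+r*np.cos(f)) for r in (76,)]); print(f,proj('wrist',P,o),proj('side',P))
```

```text
[480.21220548 -25.5541975  409.86768839] [ 3.14116111e+00 -8.34422721e-04  1.66912071e+00] 42.90004721075677
0 [[341.54199715 241.29763541]] [[235.36758906 180.79789293]]
0.1 [[342.19747702 233.30153347]] [[232.58810648 181.08107288]]
0.2 [[342.62626201 224.92820818]] [[229.83846305 181.57351327]]
```

View pics/d4.png

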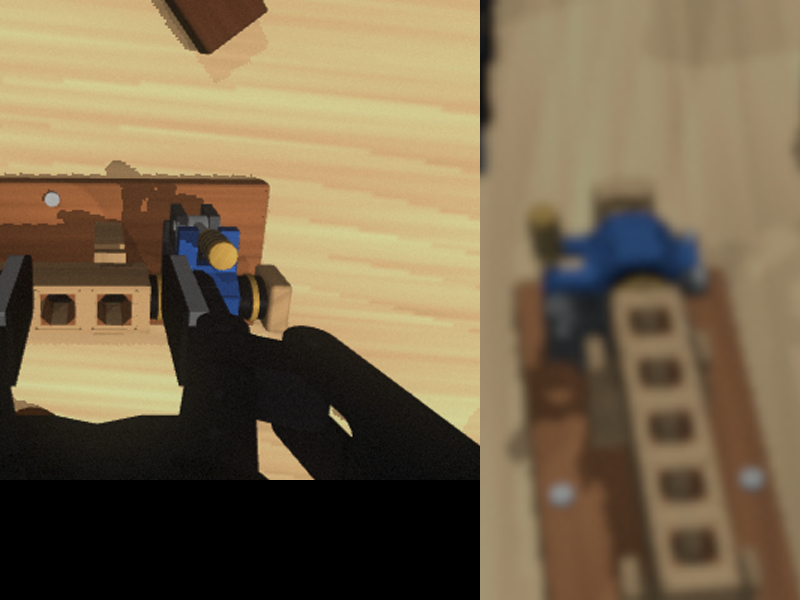

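The nut stands near upright, but its top at wrist (340,231) and side (232.6,182) reads about 0.10–0.13 rad. It needs a final nudge toward +x with the fingers shut.

Call:
{"name": "move_arm", "arguments": {"targets": [{"translation": [0.006,0.1,0],"rotation": [0,0,0],"gripper": 1},{"translation": [0.006,0.19,-0.05],"rotation": [0,0,0],"gripper": 1},{"translation": [0.006,0.19,-0.2],"rotation": [0,0,0],"gripper": 1},{"translation": [0.006,0.19,-0.33],"rotation": [0,0,0],"gripper": 1},{"translation": [0.006,0.19,-0.33],"rotation": [0,0,0],"gripper": 1},{"translation": [0.03,0.192,-0.33],"rotation": [0,0,0],"gripper": 1},{"translation": [0.05,0.194,-0.33],"rotation": [0,0,0],"gripper": 1},{"translation": [0.06,0.195,-0.33],"rotation": [0,0,0],"gripper": 1},{"translation": [0.066,0.195,-0.33],"rotation": [0,0,0],"gripper": 1},{"translation": [0.066,0.195,-0.33],"rotation": [0,0,0],"gripper": 1}]}}

```text
clock: 20.75
tcp_pos: [506.2, 52.1, 278.2]
tool_rot: [-3.141, 0.0, 1.669]
force: [-4.2, -0.8, 3.7]
width: 0.2
```

Call:
{"name": "move_arm", "arguments": {"targets": [{"translation": [0.006,0,0],"rotation": [0,0,0],"gripper": 1},{"translation": [0.012,0.001,0],"rotation": [0,0,0],"gripper": 1},{"translation": [0.012,0.001,0],"rotation": [0,0,0],"gripper": 1}]}}

```text
clock: 21.12
tcp_pos: [507.8, 52.3, 277.2]
tool_rot: [-3.132, 0.001, 1.669]
force: [-14.4, -2.7, 9.5]
width: 0.1
```

Stop felt at 14 N. Back off, and look at rail, cap and bolt from above with the jaws across the rail.

Call:
{"name": "move_arm", "arguments": {"targets": [{"translation": [-0.05,0,0],"rotation": [0,0,0],"gripper": 1},{"translation": [-0.06,0,0.15],"rotation": [0,0,0],"gripper": 1},{"translation": [-0.06,0,0.3],"rotation": [0,0,0],"gripper": 1},{"translation": [-0.03,-0.1,0.36],"rotation": [0,0,-0.11],"gripper": 0},{"translation": [0.03,-0.2,0.36],"rotation": [0,0,-0.22],"gripper": 0},{"translation": [0.09,-0.28,0.36],"rotation": [0,0,-0.33],"gripper": 0},{"translation": [0.14,-0.36,0.36],"rotation": [0,0,-0.44],"gripper": 0},{"translation": [0.188,-0.43,0.36],"rotation": [0,0,-0.55],"gripper": 0},{"translation": [0.188,-0.43,0.36],"rotation": [0,0,-0.66],"gripper": 0},{"translation": [0.188,-0.43,0.36],"rotation": [0,0,-0.77],"gripper": 0},{"translation": [0.188,-0.43,0.36],"rotation": [0,0,-0.88],"gripper": 0},{"translation": [0.188,-0.43,0.36],"rotation": [0,0,-1],"gripper": 0},{"translation": [0.188,-0.43,0.36],"rotation": [0,0,-1],"gripper": 0},{"translation": [0.188,-0.43,0.36],"rotation": [0,0,-1],"gripper": 0}]}}

```text
clock: 22.88
tcp_pos: [586.7, -119.5, 422.1]
tool_rot: [3.141, -0.001, 0.101]
force: [-0.7, 0.3, -0.0]
width: 42.7
```

Run:
```python
from jig import *
np.set_printoptions(suppress=True,precision=1)
o=get_obs(); print(o['tcp_pos'],o['tool_rot'],o['width'])
json.dump({k:np.array(o[k]).tolist() for k in('tcp_pos','tool_rot')},open('w7.json','w'))
b=cv2.resize(save('wrist','w7')[:300,156:356],(400,600),interpolation=cv2.INTER_CUBIC)
a=cv2.resize(save('side','s7')[140:260,200:320],None,fx=5,fy=5,interpolation=cv2.INTER_CUBIC)[:,60:460]
cv2.imwrite('pics/d5.png',np.hstack([b,a])[:,:,::-1])
for f in(0,.1,.2):
    P=J([(-42-76*np.sin(f),140,51+76*np.cos(f))]); print(f,proj('wrist',P,o),proj('side',P))
print(proj('wrist',J([(0,i*38-76,99) for i in range(5)]),o))
```

```text
[ 586.7 -119.5  422.1] [ 3.1 -0.   0.1] 42.72363841162874
0 [[196.  -65.1]] [[235.4 180.8]]
0.1 [[185.4 -65. ]] [[232.6 181.1]]
0.2 [[175.2 -64.4]] [[229.8 181.6]]
[[252.6 207.3]
 [253.  170.1]
 [253.4 130.2]
 [253.9  87. ]
 [254.4  40.4]]
```

View pics/d5.png

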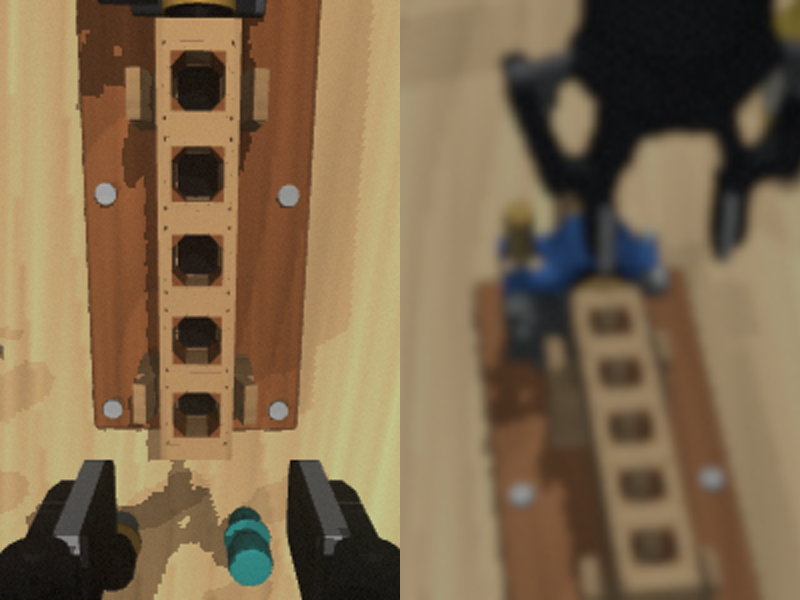

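Bolt now upright: nut top at side (235.8,181.6), predicted (235.4,180.8) at 0 rad. All five sockets sit within about 1 mm of the model. Now the pegs, the nearest one (545,-276) first.

Call:
{"name": "move_arm", "arguments": {"targets": [{"translation": [-0.05,-0.15,-0.05],"rotation": [0,0,0],"gripper": -0.32},{"translation": [-0.08,-0.28,-0.15],"rotation": [0,0,0],"gripper": -0.32},{"translation": [-0.104,-0.39,-0.2],"rotation": [0,0,0],"gripper": -0.32},{"translation": [-0.104,-0.39,-0.33],"rotation": [0,0,0],"gripper": -0.32},{"translation": [-0.104,-0.39,-0.45],"rotation": [0,0,0],"gripper": -0.32},{"translation": [-0.104,-0.39,-0.52],"rotation": [0,0,0],"gripper": -0.32},{"translation": [-0.104,-0.39,-0.543],"rotation": [0,0,0],"gripper": -0.32},{"translation": [-0.104,-0.39,-0.543],"rotation": [0,0,0],"gripper": -0.32},{"translation": [-0.104,-0.39,-0.543],"rotation": [0,0,0],"gripper": 1},{"translation": [-0.104,-0.39,-0.543],"rotation": [0,0,0],"gripper": 1},{"translation": [-0.104,-0.39,-0.543],"rotation": [0,0,0],"gripper": 1},{"translation": [-0.104,-0.39,-0.543],"rotation": [0,0,0],"gripper": 1},{"translation": [-0.104,-0.39,-0.543],"rotation": [0,0,0],"gripper": 1}], "squeeze": 60}}

```text
clock: 24.6
tcp_pos: [545.8, -275.9, 206.7]
tool_rot: [3.139, -0.003, 0.099]
force: [0.7, 1.2, 6.0]
width: 26.2
```

Run:
```python
from jig import *
np.set_printoptions(suppress=True,precision=1)
o=get_obs(); print(o['tcp_pos'],o['tool_rot'],o['joints'],o['width'])
for i in range(5): print(i,J((0.3,0.3+38*i-76,99)))
```

```text
[ 545.8 -275.9  206.7] [ 3.1 -0.   0.1] [-0.6  0.6 -0.1  0.9  0.   0.9] 26.21716000481991
0 [[ 586.4 -155.7   99. ]]
1 [[ 583.1 -117.9   99. ]]
2 [[579.7 -80.   99. ]]
3 [[576.4 -42.2  99. ]]
4 [[573.   -4.3  99. ]]
```

Call:
{"name": "move_arm", "arguments": {"targets": [{"translation": [0,0,0.12],"rotation": [0,0,0],"gripper": 1},{"translation": [0,0,0.26],"rotation": [0,0,0],"gripper": 1},{"translation": [0.02,0.08,0.33],"rotation": [0,0,0],"gripper": 1},{"translation": [0.05,0.22,0.33],"rotation": [0,0,0],"gripper": 1},{"translation": [0.07,0.36,0.33],"rotation": [0,0,0],"gripper": 1},{"translation": [0.085,0.49,0.33],"rotation": [0,0,-0.008],"gripper": 1},{"translation": [0.085,0.49,0.3],"rotation": [0,0,-0.008],"gripper": 1},{"translation": [0.085,0.49,0.275],"rotation": [0,0,-0.008],"gripper": 1},{"translation": [0.085,0.49,0.275],"rotation": [0,0,-0.008],"gripper": 1}]}}

```text
clock: 25.72
tcp_pos: [578.2, -80.5, 313.3]
tool_rot: [-3.141, 0.003, 0.084]
force: [-0.2, -1.2, -1.5]
width: 26.1
```

Run:
```python
from jig import *
o=get_obs(); print(o['tcp_pos'],o['tool_rot'],o['width'],o['force'])
b=save('wrist','w8'); b=cv2.resize(b[:,100:412],None,fx=1.5,fy=1.5,interpolation=cv2.INTER_CUBIC)
a=cv2.resize(save('side','s8')[170:270,230:310],None,fx=5.76,fy=5.76,interpolation=cv2.INTER_CUBIC)[:,:332]
cv2.imwrite('pics/d6.png',np.hstack([b,a])[:,:,::-1])
```

```text
[578.17155332 -80.45661681 313.30199088] [-3.14102284e+00  2.62474635e-03  8.42735935e-02] 26.123512640301527 [-0.21262809 -1.18241394 -1.48937256]
```

View pics/d6.png

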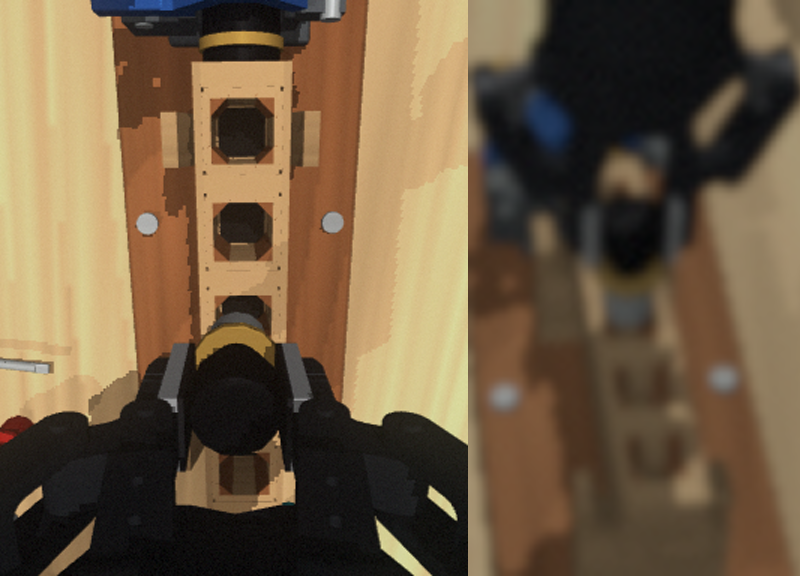

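The peg hangs upright over socket 2, a little left of the socket line. I'll measure it from this close view.

Run:
```python
from jig import *
np.set_printoptions(suppress=True,precision=1)
o=get_obs()
p=at_z('wrist',[(100+242/1.5,131/1.5),(100+242/1.5,232/1.5)],99,o); print(p,Jinv(p))
print('TCP',Jinv([o['tcp_pos']]))
foot=np.array(o['tcp_pos'])-[0,0,206.7]
print('knob top centre proj',proj('wrist',[foot+[0,0,60],foot+[0,0,28]],o), 'seen', (100+236/1.5,400/1.5))
```

```text
[[574.2  -4.6  99. ]
 [577.6 -42.8  99. ]] [[ 1.4 75.9 99. ]
 [ 1.5 37.5 99. ]]
TCP [[ -0.8  -0.2 314.5]]
knob top centre proj [[258.2 273.8]
 [257.9 239.7]] seen (257.33333333333337, 266.6666666666667)
```

Call:
{"name": "move_arm", "arguments": {"targets": [{"translation": [0.005,0,0],"rotation": [0,0,0],"gripper": 1},{"translation": [0.005,0,-0.03],"rotation": [0,0,0],"gripper": 1},{"translation": [0.005,0,-0.05],"rotation": [0,0,0],"gripper": 1},{"translation": [0.005,0,-0.064],"rotation": [0,0,0],"gripper": 1},{"translation": [0.005,0,-0.064],"rotation": [0,0,0],"gripper": 1}]}}

```text
clock: 26.45
tcp_pos: [580.5, -79.0, 287.8]
tool_rot: [-3.14, 0.002, 0.086]
force: [0.9, 2.3, -3.4]
width: 26.0
```

Call:
{"name": "move_arm", "arguments": {"targets": [{"translation": [0,0,-0.008],"rotation": [0,0,0],"gripper": 1},{"translation": [0,0,-0.014],"rotation": [0,0,0],"gripper": 1},{"translation": [0,0,-0.018],"rotation": [0,0,0],"gripper": 1},{"translation": [0,0,-0.02],"rotation": [0,0,0],"gripper": 1},{"translation": [0,0,-0.02],"rotation": [0,0,0],"gripper": 1}]}}

```text
clock: 27.08
tcp_pos: [580.4, -79.0, 282.9]
tool_rot: [-3.141, -0.0, 0.086]
force: [-6.2, 4.7, 12.6]
width: 26.0
```

Call:
{"name": "move_arm", "arguments": {"targets": [{"translation": [0,0,-0.006],"rotation": [0,0,0],"gripper": 1},{"translation": [0,0,-0.01],"rotation": [0,0,0],"gripper": 1},{"translation": [0,0,-0.01],"rotation": [0,0,0],"gripper": 1}]}}

```text
clock: 27.45
tcp_pos: [580.2, -78.9, 281.3]
tool_rot: [3.141, -0.002, 0.086]
force: [-11.1, 5.7, 26.4]
width: 26.3
```

Call:
{"name": "move_arm", "arguments": {"targets": [{"translation": [0,0,0],"rotation": [0,0,0],"gripper": -0.1},{"translation": [0,0,0],"rotation": [0,0,0],"gripper": -0.1},{"translation": [0,0,0],"rotation": [0,0,0],"gripper": -0.1},{"translation": [0,0,0.1],"rotation": [0,0,0],"gripper": -0.1},{"translation": [0,0,0.22],"rotation": [0,0,0],"gripper": -0.1},{"translation": [-0.09,-0.12,0.22],"rotation": [0,0,0],"gripper": -0.32},{"translation": [-0.18,-0.24,0.22],"rotation": [0,0,0],"gripper": -0.32},{"translation": [-0.27,-0.36,0.15],"rotation": [0,0,0],"gripper": -0.32},{"translation": [-0.35,-0.47,0.08],"rotation": [0,0,0],"gripper": -0.32},{"translation": [-0.387,-0.52,0],"rotation": [0,0,0],"gripper": -0.32},{"translation": [-0.387,-0.52,-0.1],"rotation": [0,0,0],"gripper": -0.32},{"translation": [-0.387,-0.52,-0.17],"rotation": [0,0,0],"gripper": -0.32},{"translation": [-0.387,-0.52,-0.187],"rotation": [0,0,0],"gripper": -0.32},{"translation": [-0.387,-0.52,-0.187],"rotation": [0,0,0],"gripper": -0.32},{"translation": [-0.387,-0.52,-0.187],"rotation": [0,0,0],"gripper": 1},{"translation": [-0.387,-0.52,-0.187],"rotation": [0,0,0],"gripper": 1},{"translation": [-0.387,-0.52,-0.187],"rotation": [0,0,0],"gripper": 1},{"translation": [-0.387,-0.52,-0.187],"rotation": [0,0,0],"gripper": 1},{"translation": [-0.387,-0.52,-0.187],"rotation": [0,0,0],"gripper": 1}]}}

```text
clock: 29.82
tcp_pos: [426.7, -287.9, 203.7]
tool_rot: [3.139, -0.002, 0.086]
force: [-1.6, -0.0, 6.8]
width: 26.5
```

Call:
{"name": "move_arm", "arguments": {"targets": [{"translation": [0,0,0.12],"rotation": [0,0,0],"gripper": 1},{"translation": [0,0,0.26],"rotation": [0,0,0],"gripper": 1},{"translation": [0.06,0.06,0.32],"rotation": [0,0,0],"gripper": 1},{"translation": [0.15,0.16,0.32],"rotation": [0,0,0],"gripper": 1},{"translation": [0.24,0.26,0.32],"rotation": [0,0,0],"gripper": 1},{"translation": [0.33,0.36,0.32],"rotation": [0,0,0],"gripper": 1},{"translation": [0.391,0.428,0.3],"rotation": [0,0,0],"gripper": 1},{"translation": [0.391,0.428,0.28],"rotation": [0,0,0],"gripper": 1},{"translation": [0.391,0.428,0.27],"rotation": [0,0,0],"gripper": 1},{"translation": [0.391,0.428,0.27],"rotation": [0,0,0],"gripper": 1}]}}

```text
clock: 31.08
tcp_pos: [581.6, -116.9, 310.0]
tool_rot: [-3.141, 0.001, 0.085]
force: [0.1, 0.6, -1.3]
width: 26.1
```

Call:
{"name": "move_arm", "arguments": {"targets": [{"translation": [0.005,0,0],"rotation": [0,0,0],"gripper": 1},{"translation": [0.005,0,-0.03],"rotation": [0,0,0],"gripper": 1},{"translation": [0.005,0,-0.05],"rotation": [0,0,0],"gripper": 1},{"translation": [0.005,0,-0.062],"rotation": [0,0,0],"gripper": 1},{"translation": [0.005,0,-0.072],"rotation": [0,0,0],"gripper": 1},{"translation": [0.005,0,-0.08],"rotation": [0,0,0],"gripper": 1},{"translation": [0.005,0,-0.085],"rotation": [0,0,0],"gripper": 1},{"translation": [0.005,0,-0.09],"rotation": [0,0,0],"gripper": 1},{"translation": [0.005,0,-0.09],"rotation": [0,0,0],"gripper": 1}]}}

```text
clock: 32.2
tcp_pos: [585.0, -116.3, 278.6]
tool_rot: [3.139, -0.004, 0.086]
force: [-4.7, 1.5, 22.5]
width: 26.7
```

Call:
{"name": "move_arm", "arguments": {"targets": [{"translation": [0,0,0],"rotation": [0,0,0],"gripper": -0.1},{"translation": [0,0,0],"rotation": [0,0,0],"gripper": -0.1},{"translation": [0,0,0],"rotation": [0,0,0],"gripper": -0.1},{"translation": [0,0,0.1],"rotation": [0,0,0],"gripper": -0.1},{"translation": [0,0,0.22],"rotation": [0,0,0],"gripper": -0.1},{"translation": [-0.06,-0.14,0.22],"rotation": [0,0,0],"gripper": -0.32},{"translation": [-0.12,-0.28,0.22],"rotation": [0,0,0],"gripper": -0.32},{"translation": [-0.18,-0.42,0.15],"rotation": [0,0,0],"gripper": -0.32},{"translation": [-0.24,-0.55,0.08],"rotation": [0,0,0],"gripper": -0.32},{"translation": [-0.277,-0.642,0],"rotation": [0,0,0],"gripper": -0.32},{"translation": [-0.277,-0.642,-0.1],"rotation": [0,0,0],"gripper": -0.32},{"translation": [-0.277,-0.642,-0.16],"rotation": [0,0,0],"gripper": -0.32},{"translation": [-0.277,-0.642,-0.178],"rotation": [0,0,0],"gripper": -0.32},{"translation": [-0.277,-0.642,-0.178],"rotation": [0,0,0],"gripper": -0.32},{"translation": [-0.277,-0.642,-0.178],"rotation": [0,0,0],"gripper": 1},{"translation": [-0.277,-0.642,-0.178],"rotation": [0,0,0],"gripper": 1},{"translation": [-0.277,-0.642,-0.178],"rotation": [0,0,0],"gripper": 1},{"translation": [-0.277,-0.642,-0.178],"rotation": [0,0,0],"gripper": 1},{"translation": [-0.277,-0.642,-0.178],"rotation": [0,0,0],"gripper": 1}]}}

```text
clock: 34.58
tcp_pos: [474.2, -373.4, 204.7]
tool_rot: [3.14, -0.002, 0.086]
force: [-0.2, 0.6, 6.4]
width: 26.4
```

Call:
{"name": "move_arm", "arguments": {"targets": [{"translation": [0,0,0.12],"rotation": [0,0,0],"gripper": 1},{"translation": [0,0,0.26],"rotation": [0,0,0],"gripper": 1},{"translation": [0.05,0.09,0.32],"rotation": [0,0,0],"gripper": 1},{"translation": [0.11,0.21,0.32],"rotation": [0,0,0],"gripper": 1},{"translation": [0.17,0.33,0.32],"rotation": [0,0,0],"gripper": 1},{"translation": [0.23,0.45,0.32],"rotation": [0,0,0],"gripper": 1},{"translation": [0.286,0.547,0.3],"rotation": [0,0,0],"gripper": 1},{"translation": [0.286,0.547,0.28],"rotation": [0,0,0],"gripper": 1},{"translation": [0.286,0.547,0.27],"rotation": [0,0,0],"gripper": 1},{"translation": [0.286,0.547,0.27],"rotation": [0,0,0],"gripper": 1}]}}

```text
clock: 35.83
tcp_pos: [587.5, -155.1, 310.7]
tool_rot: [-3.141, 0.001, 0.084]
force: [-0.8, 0.1, 0.3]
width: 26.7
```

Call:
{"name": "move_arm", "arguments": {"targets": [{"translation": [0,0.001,-0.03],"rotation": [0,0,0],"gripper": 1},{"translation": [0,0.001,-0.05],"rotation": [0,0,0],"gripper": 1},{"translation": [0,0.001,-0.062],"rotation": [0,0,0],"gripper": 1},{"translation": [0,0.001,-0.072],"rotation": [0,0,0],"gripper": 1},{"translation": [0,0.001,-0.08],"rotation": [0,0,0],"gripper": 1},{"translation": [0,0.001,-0.085],"rotation": [0,0,0],"gripper": 1},{"translation": [0,0.001,-0.09],"rotation": [0,0,0],"gripper": 1},{"translation": [0,0.001,-0.09],"rotation": [0,0,0],"gripper": 1}]}}

```text
clock: 36.83
tcp_pos: [588.3, -153.4, 279.4]
tool_rot: [3.141, -0.004, 0.086]
force: [-7.2, 7.4, 26.9]
width: 26.5
```

Call:
{"name": "move_arm", "arguments": {"targets": [{"translation": [0,0,0],"rotation": [0,0,0],"gripper": -0.1},{"translation": [0,0,0],"rotation": [0,0,0],"gripper": -0.1},{"translation": [0,0,0],"rotation": [0,0,0],"gripper": -0.1},{"translation": [0,0,0.1],"rotation": [0,0,0],"gripper": -0.1},{"translation": [0,0,0.24],"rotation": [0,0,0],"gripper": -0.1},{"translation": [-0.1,0,0.3],"rotation": [0,0,0],"gripper": -0.1},{"translation": [-0.22,0,0.35],"rotation": [0,0,0],"gripper": -0.1},{"translation": [-0.34,0,0.35],"rotation": [0,0,0],"gripper": -0.1},{"translation": [-0.34,0,0.35],"rotation": [0,0,0],"gripper": -0.1},{"translation": [-0.34,0,0.35],"rotation": [0,0,0],"gripper": -0.1}]}}

```text
clock: 38.08
tcp_pos: [452.4, -154.1, 415.0]
tool_rot: [3.141, -0.001, 0.086]
force: [0.9, -0.8, 0.3]
width: 46.8
```

Run:
```python
from jig import *
np.set_printoptions(suppress=True,precision=1)
o=get_obs(); print(o['tcp_pos'],o['tool_rot'])
b=save('wrist','w9'); b=cv2.resize(b[:300,256:456],(400,600),interpolation=cv2.INTER_CUBIC)
a=cv2.resize(save('side','s9')[150:270,220:300],(400,600),interpolation=cv2.INTER_CUBIC)
cv2.imwrite('pics/d7.png',np.hstack([b,a])[:,:,::-1])
for i in range(3):
    P=J([(1,38*i-76,101),(1,38*i-76,135)]); print(i,(proj('wrist',P,o)-[256,0])*2,(proj('side',P)-[220,150])*5+[400,0])
P=J([(-42,140,127),(-50,140,127)]);print((proj('wrist',P,o)-[256,0])*2,(proj('side',P)-[220,150])*5+[400,0])
```

```text
[ 452.4 -154.1  415. ] [ 3.1 -0.   0.1]
0 [[285.6 375.9]
 [320.6 399.7]] [[610.7 488.8]
 [613.9 441.7]]
1 [[296.4 296.2]
 [334.3 310.7]] [[599.3 427.3]
 [602.1 380.1]]
2 [[308.  210. ]
 [349.3 213.7]] [[588.6 369.6]
 [591.  322.4]]
[[ 274.2 -219.6]
 [ 250.2 -219.5]] [[476.8 154. ]
 [462.2 154.9]]
```

View pics/d7.png

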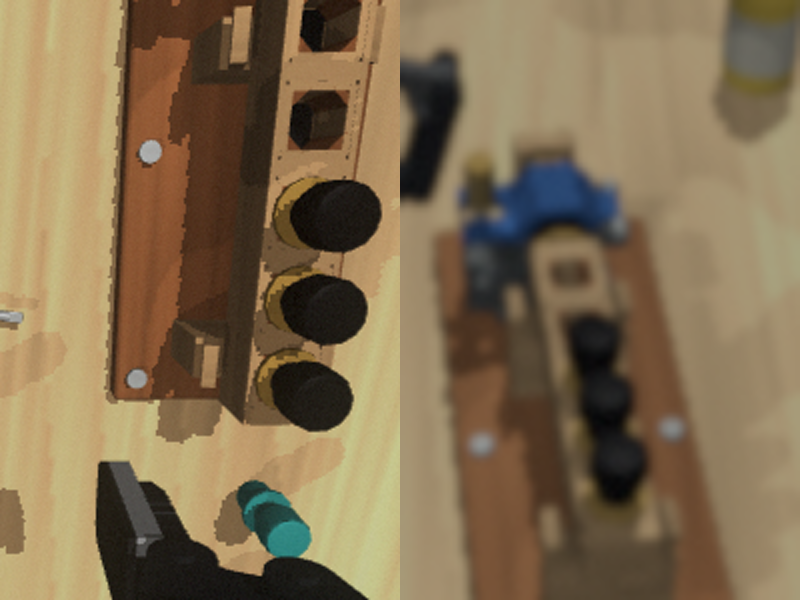

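All three pegs stand in sockets 0–2; knob tops at (320,398), (336,309) and (350,213) match predictions for full depth within about 4 px. The bolt nut and cap are in place. As a depth check I'll press each knob from above with shut fingers; home should read TCP z ≈ 308.

Call:
{"name": "move_arm", "arguments": {"targets": [{"translation": [0.12,0,0],"rotation": [0,0,0],"gripper": 1},{"translation": [0.24,0,0],"rotation": [0,0,0],"gripper": 1},{"translation": [0.338,0,-0.05],"rotation": [0,0,0],"gripper": 1},{"translation": [0.338,0,-0.15],"rotation": [0,0,0],"gripper": 1},{"translation": [0.338,0,-0.235],"rotation": [0,0,0],"gripper": 1},{"translation": [0.338,0,-0.255],"rotation": [0,0,0],"gripper": 1},{"translation": [0.338,0,-0.268],"rotation": [0,0,0],"gripper": 1},{"translation": [0.338,0,-0.278],"rotation": [0,0,0],"gripper": 1},{"translation": [0.338,0,-0.278],"rotation": [0,0,0],"gripper": 1}]}}

```text
clock: 39.3
tcp_pos: [588.0, -153.6, 308.5]
tool_rot: [3.14, -0.005, 0.086]
force: [-5.4, 3.2, 14.4]
width: 0.0
```

Call:
{"name": "move_arm", "arguments": {"targets": [{"translation": [0,0,-0.01],"rotation": [0,0,0],"gripper": 1},{"translation": [0,0,-0.012],"rotation": [0,0,0],"gripper": 1},{"translation": [0,0,-0.012],"rotation": [0,0,0],"gripper": 1}]}}

```text
clock: 39.67
tcp_pos: [588.8, -153.3, 308.5]
tool_rot: [3.139, -0.011, 0.087]
force: [-9.5, 6.8, 35.3]
width: 0.1
```

Call:
{"name": "move_arm", "arguments": {"targets": [{"translation": [0,0,0.06],"rotation": [0,0,0],"gripper": 1},{"translation": [-0.008,0.095,0.06],"rotation": [0,0,0],"gripper": 1},{"translation": [-0.008,0.095,0.06],"rotation": [0,0,0],"gripper": 1},{"translation": [-0.008,0.095,0.025],"rotation": [0,0,0],"gripper": 1},{"translation": [-0.008,0.095,0.01],"rotation": [0,0,0],"gripper": 1},{"translation": [-0.008,0.095,0],"rotation": [0,0,0],"gripper": 1},{"translation": [-0.008,0.095,0],"rotation": [0,0,0],"gripper": 1}]}}

```text
clock: 40.55
tcp_pos: [585.7, -116.3, 308.0]
tool_rot: [3.139, -0.012, 0.086]
force: [-12.0, 7.1, 47.9]
width: 0.1
```

Call:
{"name": "move_arm", "arguments": {"targets": [{"translation": [0,0,0.06],"rotation": [0,0,0],"gripper": 1},{"translation": [-0.008,0.095,0.06],"rotation": [0,0,0],"gripper": 1},{"translation": [-0.008,0.095,0.06],"rotation": [0,0,0],"gripper": 1},{"translation": [-0.008,0.095,0.025],"rotation": [0,0,0],"gripper": 1},{"translation": [-0.008,0.095,0.01],"rotation": [0,0,0],"gripper": 1},{"translation": [-0.008,0.095,0],"rotation": [0,0,0],"gripper": 1},{"translation": [-0.008,0.095,0],"rotation": [0,0,0],"gripper": 1}]}}

```text
clock: 41.42
tcp_pos: [582.7, -78.4, 308.1]
tool_rot: [3.14, -0.013, 0.086]
force: [-12.5, 6.4, 51.7]
width: -0.1
```

All three stop hard at 308.0–308.5 mm, so they are home. Retract and take a final look.

Call:
{"name": "move_arm", "arguments": {"targets": [{"translation": [0,0,0.1],"rotation": [0,0,0],"gripper": 1},{"translation": [0,0,0.24],"rotation": [0,0,0],"gripper": 0.5},{"translation": [-0.1,-0.05,0.3],"rotation": [0,0,0],"gripper": 0},{"translation": [-0.22,-0.05,0.3],"rotation": [0,0,0],"gripper": 0},{"translation": [-0.34,-0.05,0.3],"rotation": [0,0,0],"gripper": 0},{"translation": [-0.34,-0.05,0.3],"rotation": [0,0,0],"gripper": 0},{"translation": [-0.34,-0.05,0.3],"rotation": [0,0,0],"gripper": 0}]}}

```text
clock: 42.3
tcp_pos: [445.3, -98.6, 418.4]
tool_rot: [3.141, -0.0, 0.085]
force: [0.8, 0.3, -0.4]
width: 42.5
```

Run:
```python
from jig import *
np.set_printoptions(suppress=True,precision=1)
o=get_obs(); print(o['tcp_pos'],o['force'])
b=save('wrist','w10'); b=cv2.resize(b[:300,256:456],(400,600),interpolation=cv2.INTER_CUBIC)
a=cv2.resize(save('side','s10')[150:270,220:300],(400,600),interpolation=cv2.INTER_CUBIC)
cv2.imwrite('pics/d8.png',np.hstack([b,a])[:,:,::-1])
for f in(0,.1): 
    P=J([(-42-76*np.sin(f),140,51+76*np.cos(f))]);print((proj('wrist',P,o)-[256,0])*2,(proj('side',P)-[220,150])*5+[400,0])
```

```text
[445.3 -98.6 418.4] [ 0.8  0.3 -0.4]
[[257.5 -25.3]] [[476.8 154. ]]
[[236.3 -24.9]] [[462.9 155.4]]
```

View pics/d8.png

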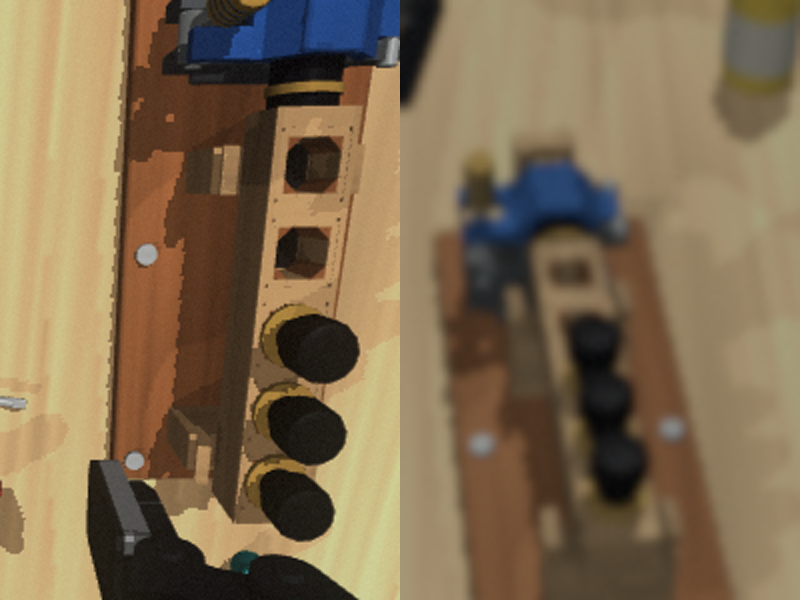

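The cap is shut, the bolt is upright in its slot (nut at side (479,157), predicted (477,154)), and three pegs are flush in sockets 0–2. The robot touches nothing. Handing in.

```bash
python3 -c "
from bench import hand_in; print(hand_in())"
```

```text
the job is handed in; nothing more can be done
None
```

I did the whole job and handed it in at about 42 s; no verdict was reported. The rail lies in the jig with its neck in the coupler. The blue half is shut, the bolt is upright in its slot, and all three black-knobbed pegs are in sockets 0, 1 and 2. I left the look-alikes and bystanders alone.

**Last checks:**
- **Pegs:** pressed from above with 35–52 N, each stopped at a tool height of 308.0–308.5 mm. Fully home should read about 308 mm.
- **Bolt:** in the side view the nut is within a few pixels of its upright position. My first swing left it about 0.10–0.13 rad short, so I pushed it on until it hit its stop at 14 N.
- **Cap:** its ear was flat when I measured it just after shutting, and it still looks shut in the last picture.

**Disagreed along the way:** the sockets read 0.5 to 1.5 mm off sideways depending on the view. I used the close-up reading, and the pegs went in without trouble.

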